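# Pin back the sprung gate and stack the trays

### The arm

A 6-joint arm with a two-finger parallel gripper is mounted at the origin on the work surface. World frame = base frame: x ahead of the robot, y to its left, z up, the work surface at z = 0. Lengths are in m, angles in rad, forces in N, time in s.
With the tool pointing down it reaches from about 0.4 to 0.825 m from the base axis. Payload 7 kg.
Tool frame: the origin (TCP) lies between the finger pads; the fingertips stand 8 mm ahead of it and the grasp point (between the pads) lies 11 mm behind it; x points along the fingers, y is the direction in which the jaws open and shut, and the axes are right-handed (so a half turn about x gives the same grasp; the last joint's range is limited). The gripper opens to 85 mm and grips with 20 to 120 N. Pads are 22 mm wide; open, the fingers measure 114 mm over their backs; the gripper's body (76 mm by 85 mm) begins 54 mm behind the grasp point. The pads swing forward as they close: fully open they stand 13 mm farther back than shut.
Start: joints at [-0.937, 0.359, 0.012, 0, -1.224, -0.288], TCP at [0.229, -0.635, 0.239] pointing down, gripper open.
Joint ranges: [-3.07, 3.07], [-1.43, 2.12], [-1.02, 1.25], [-3.03, 1.67], [-3.05, -0], [-3.03, 3.03]. Speed limits (rad/s): [2.39, 2.39, 3.01, 3.14, 3.14, 3.14].

### API

Orientations are given as a unit quaternion [x, y, z, w].
In Python, from workcell import sense, capture, camera_model, job_done gives the robot as it stands.
- The arm moves only by the shell command python3 -m pendant 'ROWS' [FORCE]. ROWS is JSON, one flat list of numbers, 5 for each row, row after row: the opening in per cent of the stroke, from 0 (shut) to 100 (fully open), then the shift along the tool's x, y, z in mm, then the turn about the tool's x in degrees. A call has exactly 8 rows; each row is the pose to reach, as a shift and turn from the pose measured when the call began, along the tool's axes at that moment; what a row does not reach only later rows make up. A row lasts 1/8 s, in which the tool goes at most 62.5 mm and 10.7 degrees, less where a joint would pass 70% of its speed; a pose out of reach is approached as far as the arm can. A call with a gripper value outside its range is refused whole. The fingers move at their own pace and stop on an object; FORCE is the grip in N (left out, the last holds). Time passes only in rows, so rows that repeat a pose let the fingers close, or fill a call up. It gives the time, the measured TCP pose, the force and the opening at its end, in the units of the state.
- sense(): the state, without advancing time (a new reading comes with each control period).
- capture(name): name is "side" or "top"; returns the picture (400x640x3 uint8, blue, green, red); there is no depth.
- camera_model(name): a dict with "fx", "fy", "cx", "cy" (pixels), "world_to_cam" (4x4, takes a point from world to camera coordinates). Camera axes: x right, y down, z forward; pixel columns grow to the right and rows downward; lengths in m; the calibration is good to about 2 mm. A picture is of the moment at which its call begins. camera_model takes no time and is no camera call.
- job_done(): hands the job in, once; it reports no verdict.
The state is a dict: "clock": time; "joint_positions": joint angles; "joint_vel": joint speeds; "joint_torque": joint torques, N m; "tcp_pos": TCP position; "tool_rot": TCP orientation; "contact_force": force on the tool from outside, world axes, zero at the start; "torque": the same for the moment, N m; "opening": finger opening in m.
Only numpy, scipy, OpenCV 4.12 (cv2) and the standard library are available. Lean on these libraries where they do the work, as an engineer would, in place of code of your own. Each camera call takes 0.05 s, during which the arm holds its last target.

### The job

Load the tray magazine on the packing bench: swing its yellow sprung gate back with the red-handled lock pin and drop the pin fully into the green-ringed hole so that it holds the gate open. Then stack the blue tray on the grey one and after it the orange tray on the blue one, each turned end for end to the tray below and lying flat on its rim, squared up and set close against its raised end lip. Leave the pin in and everything else on the bench where it stands.

Things in the scene. Friction and masses are not known exactly. Their poses are not given: they have to be found in the camera images.
- magazine: grey steel base plate, 200 x 285 x 10 mm, fixed to the bench; carries the gate, the pin block, the grey tray and a low aluminium guide rail (top 70 high, 105 ahead (+x) of the origin, along y from 10 to 160). Origin at bench level, z up; the plate spans x -70 to 130, y -122 to 163 in its own axes.
- pivot (a point): vertical axis of the gate, at magazine (85, -90), 74 mm high (mid height of the gate bar).
- gate (a joint): angle (rad) of the yellow gate bar about the vertical pivot: 0 at rest (bar across above the grey tray, pointing 2.007 rad from magazine +x towards +y); grows counter-clockwise seen from above (towards the robot) to a stop at 1.45. Spring back to 0: 0.15 N m at 0, 0.5 at 1.15. Bar 14 mm wide, 62 to 86 mm above the bench, to 200 mm from the pivot (black rubber pad at the end).
- gate_push (a point): point on the side face of the gate bar against which the pin must push (the face away from the opening direction), 120 mm from the pivot, 74 mm high; 7 mm off the bar's centre line; moves with the gate.
- lock_hole (a point): centre of the mouth of the green-ringed round lock hole, 55 mm above the bench in a 50 x 50 mm dark steel block; 16.5 mm wide with a 3 mm chamfer, 28 mm deep. The pin in it, behind the bar, holds the gate at about 1.15 rad. The pin itself can push the bar round and drop straight in: the bar passes 7 mm above the block and 4 mm above the grey tray's lip.
- lock_pin: lock pin: upright steel shank 14 mm in diameter and 68 long, tapered over its last 5 mm, under a red square grip 30 x 30 mm, 68 to 110 mm above the origin (grey cap to 114). Origin at the lower tip, z up along the shank, grip faces along x and y. About 0.14 kg. It starts standing loosely in the caddy, tip 8 mm above the bench; in the lock hole its tip is 27 mm above the bench.
- caddy: black parking caddy, fixed: a 64 x 64 x 58 mm block whose hole (18 mm wide, 50 deep) holds the pin, and on its +y side (32 to 78 mm) a 34 mm high open box. Origin under the hole's axis at bench level.
- base_tray: grey tray fixed on the magazine's plate at magazine (0, 75), its underside 10 mm above the bench, its x along magazine +y: open tray, 150 long (x) x 60 wide (y) x 36 high, walls 5; at its +x end a 20 thick lip block, white stripe on top, stands 12 above the rim. Contents stay below the rim. Origin: centre of its underside.
- blue_tray: blue open tray, 150 long (x) x 60 wide (y) x 36 high, walls 5; at its +x end a 20 thick lip block, white stripe on top, stands 12 above the rim. Contents stay below the rim. Origin: centre of its underside. 0.15 to 0.33 kg. Goes on the grey tray at half a turn to it: its centre 20 to 30 mm (best 24) towards the grey tray's -x, and 36 mm higher.
- orange_tray: orange open tray, 150 long (x) x 60 wide (y) x 36 high, walls 5; at its +x end a 20 thick lip block, white stripe on top, stands 12 above the rim. Contents stay below the rim. Origin: centre of its underside. 0.15 to 0.33 kg. Goes on the blue tray at half a turn to it: its centre 20 to 30 mm (best 24) towards the blue tray's -x, and 36 mm higher.
- blue_tray_lip (a point): middle of the top of the blue tray's lip block (65 mm from its centre).
- orange_tray_lip (a point): middle of the top of the orange tray's lip block (65 mm from its centre).
- carton: bystander: loose cardboard carton 110 x 70 x 65 mm, origin under its centre.
- spray_bottle: bystander: white bottle with blue cap, 52 mm in diameter, 125 high, in front of the magazine; origin under its centre.
- mug: bystander: white mug 76 mm in diameter, 85 high; origin under its centre.
- cutter: bystander: hand tool 170 mm long, lying on the bench.
Things that resemble listed ones, but are neither listed nor needed, are in the scene too. What is shaped like the lock_pin but turquoise or white is not meant.

How it is judged:
On the way, in this order (a step that is already met when the one before it is completed fails the run):
1. the gate is swung back and held by the pin, fully down in the lock hole and let go (value of joint gate between 1.05 and 1.3 rad and horizontal distance between lock_pin and lock_hole below 0.006 m and z of lock_pin in the frame of magazine between 0.018 and 0.035 m and angle between lock_pin's own z axis and vertical below 0.25 rad and contact force between the fingers and lock_pin below 0.1 N), for 0.2 s.
2. the blue tray lies on the grey tray, turned end for end, against its lip, and is let go (x of blue_tray in the frame of base_tray between -0.032 and -0.0175 m and y of blue_tray in the frame of base_tray between -0.008 and 0.008 m and z of blue_tray in the frame of base_tray between 0.032 and 0.04 m and x of blue_tray_lip in the frame of base_tray below -0.07 m and angle between the x axis of blue_tray and the x axis of base_tray, either way round below 0.1 rad and angle between blue_tray's own z axis and vertical below 0.06 rad and contact force between the fingers and blue_tray below 0.1 N), for 0.2 s.
At the end, for the whole second after the job is handed in: Gate 1.05-1.30 rad; pin tip within 6 mm of hole axis, 18-35 mm up, tilt < 0.25 rad. Blue on grey, orange on blue, each end for end: centre 17.5-32 mm off away from the lower lip, sideways < 8 mm, 32-40 mm higher, aligned 0.10 rad, level 0.06 rad. Pin and trays released, at rest (all of step 1 and all of step 2 and x of orange_tray in the frame of blue_tray between -0.032 and -0.0175 m and y of orange_tray in the frame of blue_tray between -0.008 and 0.008 m and z of orange_tray in the frame of blue_tray between 0.032 and 0.04 m and x of orange_tray_lip in the frame of blue_tray below -0.07 m and angle between the x axis of orange_tray and the x axis of blue_tray, either way round below 0.1 rad and angle between orange_tray's own z axis and vertical below 0.06 rad and contact force between the fingers and orange_tray below 0.1 N and linear speed of each of blue_tray, orange_tray, lock_pin below 0.01 m/s); the robot touches nothing.
It fails at once if a bystander is shifted by more than 40 mm (distance of any of carton, spray_bottle, mug, cutter from where it was at the start of the episode above 0.04 m).
It fails at once if a bystander is knocked over (angle between any of carton, spray_bottle, mug's own z axis and vertical above 0.5 rad).
It also fails if it takes over 69 s, if anything falls off the work surface, if the arm or the gripper's body presses on something with over 40 N, if the wrist force passes 120 N, or if a joint passes its speed limit or range.

## Working session

There is one attempt and no reset: what is moved stays moved. The work goes in short steps, Python scripts to look and compute and a shell command to move; the robot and the scene stay as the last step left them, time stands still between calls to the robot, and variables do not carry over. Pictures are saved under pics/ and viewed, and the job is handed in when it is done.

```bash
mkdir -p pics; ls; python3 - <<'E'
from workcell import *
import cv2,json,numpy as np
s=sense();print(s)
for n in("side","top"):
    im=capture(n);cv2.imwrite(f"pics/{n}0.png",im);m=camera_model(n);print(n,{k:np.round(np.array(v),4).tolist() for k,v in m.items()})
E
```

```text
pics
{'clock': 0.0, 'joint_positions': array([-9.36897192e-01,  3.59396287e-01,  1.10602862e-02, -3.50871867e-04,
       -1.22411652e+00, -2.88109902e-01]), 'joint_vel': array([-1.34089774e-03,  1.10840856e-03,  7.95754019e-04,  2.26006574e-03,
       -2.54485813e-05, -1.80182294e-04]), 'joint_torque': array([-1.52108722e-03, -5.83329713e+01,  2.93414855e+01,  6.93688318e+00,
       -6.08095419e-03,  2.56514886e-05]), 'tcp_pos': array([ 0.22860403, -0.63460583,  0.23835809]), 'tool_rot': array([-0.12102881,  0.69672751,  0.12218143,  0.69641547]), 'contact_force': array([-0.29824501, -0.8267647 , -0.43642272]), 'torque': array([ 0.00806703, -0.01065534,  0.01433093]), 'opening': 0.08559998410147987}
side {'fx': 371.8155, 'fy': 371.8155, 'cx': 314.7998, 'cy': 203.832, 'world_to_cam': [[-0.9777, -0.2098, 0.0063, 0.5138], [-0.1198, 0.5333, -0.8374, 0.1089], [0.1723, -0.8195, -0.5466, 1.2209], [0.0, 0.0, 0.0, 1.0]]}
top {'fx': 404.0998, 'fy': 404.0998, 'cx': 320.9257, 'cy': 193.3167, 'world_to_cam': [[0.0067, -0.9998, 0.0183, 0.0268], [-0.9913, -0.0091, -0.1312, 0.5162], [0.1313, -0.0173, -0.9912, 1.3012], [0.0, 0.0, 0.0, 1.0]]}
```

View pics/top0.png

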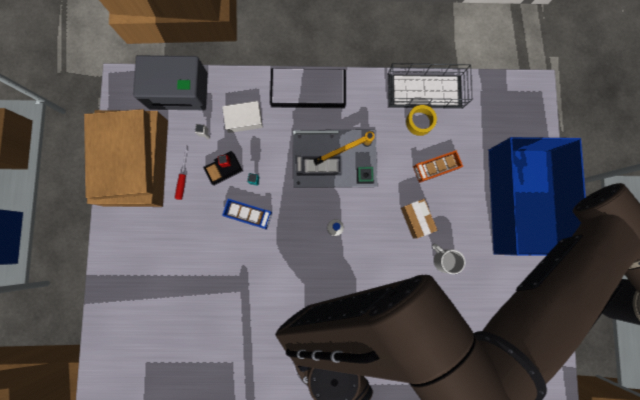

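View pics/side0.png

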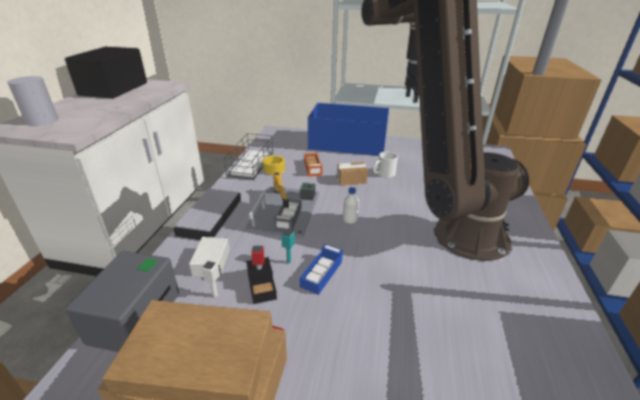

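```bash
python3 - <<'E'
import cv2
t=cv2.imread("pics/top0.png");s=cv2.imread("pics/side0.png")
cv2.imwrite("pics/t1.png",cv2.resize(t[110:240,270:390],None,fx=5,fy=4.6,interpolation=cv2.INTER_CUBIC)[:598])
cv2.imwrite("pics/t2.png",cv2.resize(t[110:240,170:290],None,fx=5,fy=4.6,interpolation=cv2.INTER_CUBIC)[:598])
cv2.imwrite("pics/s1.png",cv2.resize(s[140:300,190:350],None,fx=3.7,fy=3.7,interpolation=cv2.INTER_CUBIC))
E
```

```text
(no output)
```

View pics/t1.png

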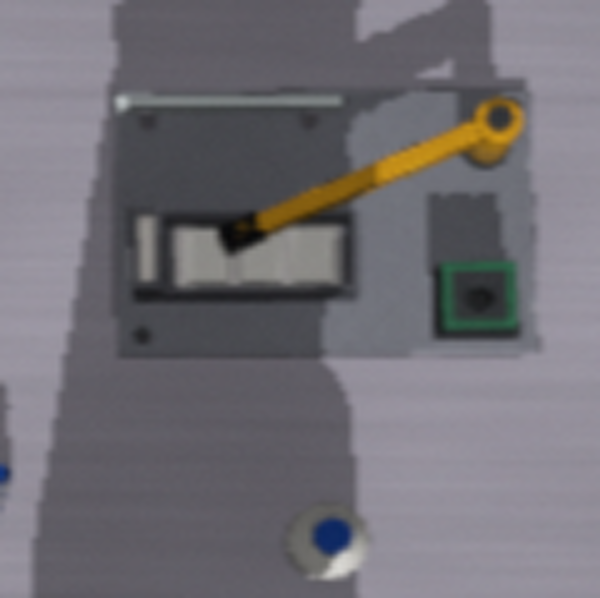

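View pics/t2.png

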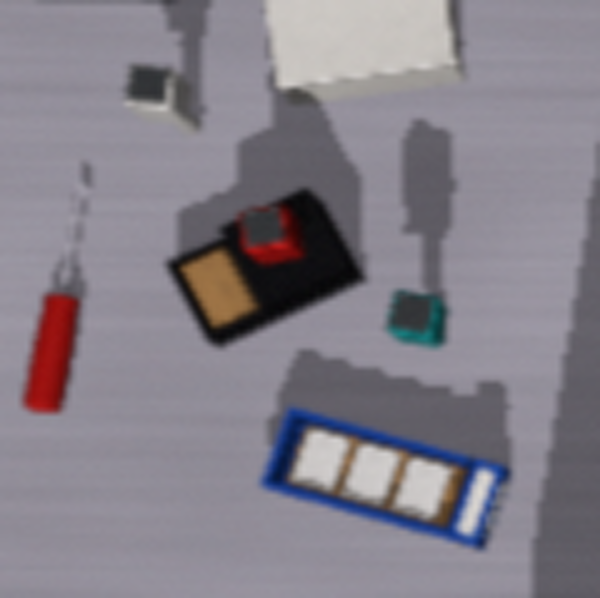

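View pics/s1.png

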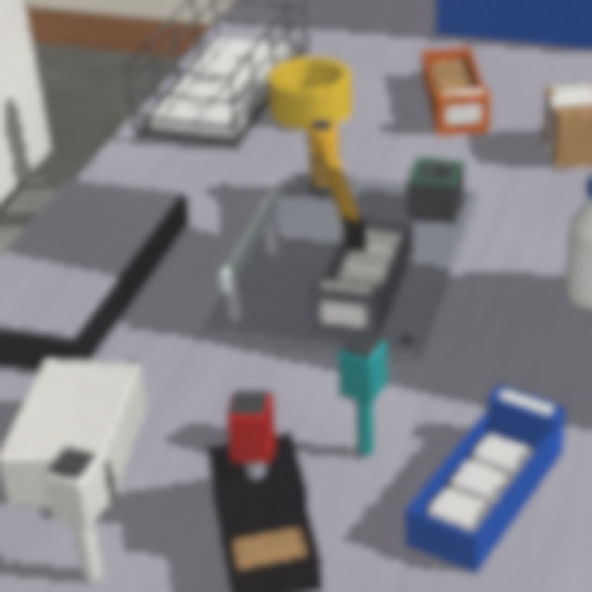

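```bash
cat > h.py <<'E'
from workcell import *
import cv2,numpy as np
def ray(n,u,v):
    m=camera_model(n);T=np.array(m["world_to_cam"]);R=T[:3,:3];c=-R.T@T[:3,3]
    d=R.T@np.array([(u-m["cx"])/m["fx"],(v-m["cy"])/m["fy"],1.]);return c,d
def plane(n,u,v,z):
    c,d=ray(n,u,v);return c+d*(z-c[2])/d[2]
def tri(a,b):
    # a=(u,v) top, b=(u,v) side
    A=[];y=[]
    for n,p in(("top",a),("side",b)):
        c,d=ray(n,*p);d/=np.linalg.norm(d);P=np.eye(3)-np.outer(d,d);A.append(P);y.append(P@c)
    x=np.linalg.lstsq(np.vstack(A),np.hstack(y),rcond=None)[0]
    return x,np.linalg.norm(np.vstack(A)@x-np.hstack(y))
def proj(n,p):
    m=camera_model(n);q=np.array(m["world_to_cam"])@np.r_[p,1.];return np.array([m["fx"]*q[0]/q[2]+m["cx"],m["fy"]*q[1]/q[2]+m["cy"]])
def mask(im,lo,hi,box):
    h=cv2.cvtColor(im,cv2.COLOR_BGR2HSV);m=cv2.inRange(h,np.array(lo),np.array(hi));k=np.zeros_like(m);x0,y0,x1,y1=box;k[y0:y1,x0:x1]=m[y0:y1,x0:x1];return k
def biggest(m):
    c,_=cv2.findContours(m,cv2.RETR_EXTERNAL,cv2.CHAIN_APPROX_NONE);c=max(c,key=cv2.contourArea);return c
def cen(c):
    M=cv2.moments(c);return M["m10"]/M["m00"],M["m01"]/M["m00"]
E
python3 - <<'E'
from h import *
t=cv2.imread("pics/top0.png");s=cv2.imread("pics/side0.png")
# upscaled masks
def up(im,box,k=6): x0,y0,x1,y1=box; return cv2.resize(im[y0:y1,x0:x1],None,fx=k,fy=k,interpolation=cv2.INTER_CUBIC)
def feat(im,box,lo,hi,k=6):
    u=up(im,box,k);h=cv2.cvtColor(u,cv2.COLOR_BGR2HSV);m=cv2.inRange(h,np.array(lo),np.array(hi))
    c=biggest(m);f=lambda p:((np.array(p)+.5)/k-.5+np.array(box[:2]))
    r=cv2.minAreaRect(c);return f(cen(c)),f(cv2.boxPoints(r)),cv2.contourArea(c)/k/k
g=feat(t,(350,155,385,190),(65,90,50),(90,255,255));print("green top",g[0],g[1].round(1).tolist(),plane("top",*g[1].mean(0),.055))
gs=feat(s,(290,170,330,205),(65,70,40),(90,255,255));print("green side",gs[0],gs[1].round(1).tolist())
for n,box,lo,hi in(("blue",(215,190,280,235),(105,150,50),(125,255,255)),("orange",(405,145,470,190),(5,150,80),(14,255,255))):
    b=feat(t,box,lo,hi);print(n,b[2],b[1].round(1).tolist())
    print([plane("top",*p,.036)[:2].round(4).tolist() for p in b[1]])
r=feat(t,(205,140,245,180),(0,120,60),(8,255,255));print("red",r[0],r[1].round(1).tolist())
cap=feat(t,(215,148,235,162),(0,0,50),(180,90,140));print("cap",cap[0],cap[1].round(1).tolist())
t3=up(t,(400,140,480,200),8)[:480];cv2.imwrite("pics/t3.png",t3)
cv2.imwrite("pics/t4.png",up(t,(280,120,390,195),7))
cv2.imwrite("pics/t5.png",up(t,(200,140,250,190),11))
cv2.imwrite("pics/s3.png",up(s,(235,175,330,245),8))
E
```

```text
green top [365.08003051 173.84688898] [[357.2, 166.8], [372.2, 166.2], [372.8, 180.9], [357.8, 181.5]] [ 0.57877036 -0.11282391  0.055     ]
green side [312.06069959 187.8590535 ] [[311.5, 188.6], [312.0, 187.1], [312.6, 187.3], [312.1, 188.8]]
blue 713.75 [[221.9, 215.2], [227.2, 197.8], [271.3, 211.2], [266.0, 228.6]]
[[0.4406, 0.3533], [0.4978, 0.3383], [0.4551, 0.1929], [0.3983, 0.2087]]
orange 769.4305555555555 [[412.7, 164.5], [456.4, 149.0], [462.6, 166.6], [418.9, 182.0]]
[[0.6156, -0.2752], [0.6702, -0.4242], [0.6103, -0.4428], [0.5565, -0.2945]]
red [224.80745835 163.04437852] [[216.1, 157.6], [226.9, 154.3], [230.3, 165.4], [219.5, 168.7]]
cap [222.75398884 153.05294747] [[214.6, 147.6], [234.4, 147.6], [234.4, 161.4], [214.6, 161.4]]
```

View pics/t4.png

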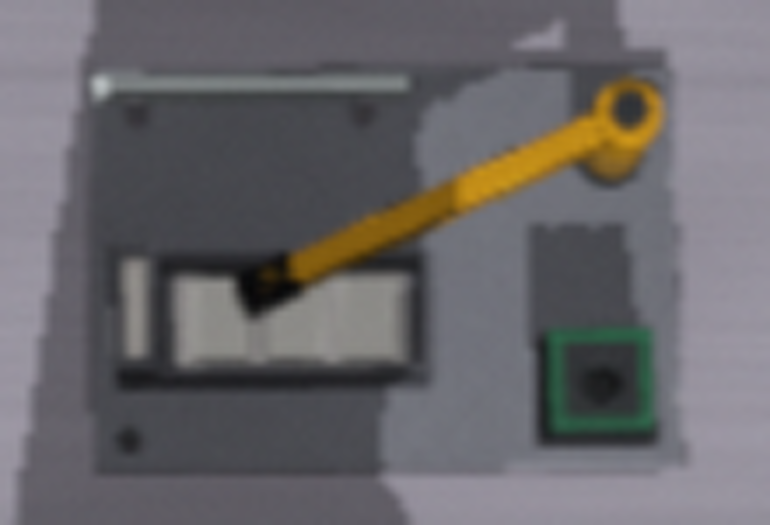

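View pics/t5.png

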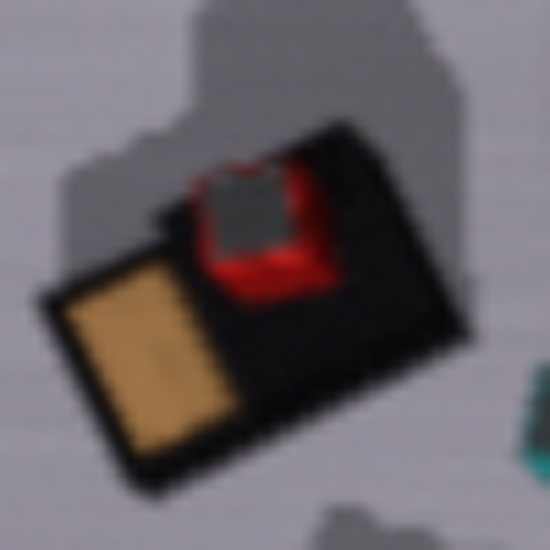

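View pics/s3.png

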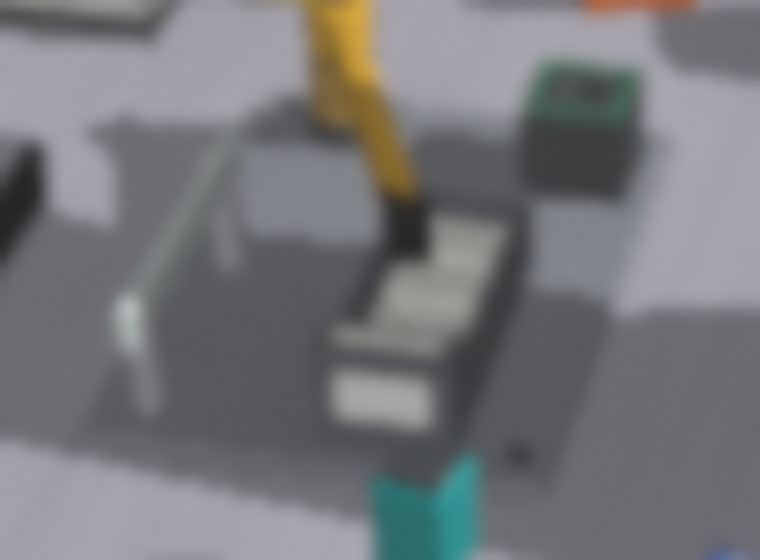

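View pics/t3.png

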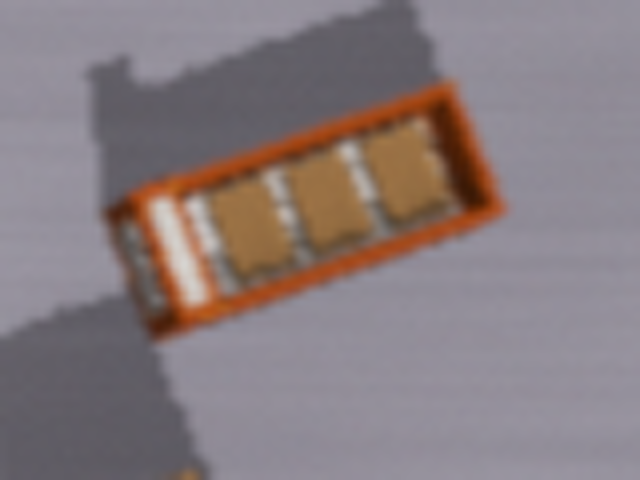

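```bash
python3 - <<'E'
from h import *
from scipy.optimize import least_squares
F=[((97,66),(130,163),.01),((95,472),(-70,163),.01),((686,465),(-70,-122),.01),((665,52),(130,-122),.01),
((98,85),(105,160),.07),((410,83),(105,10),.07),((631,107),(85,-90),.09),((136,309),(0,140),.058)]
P=np.array([plane("top",(a+.5)/7-.5+280,(b+.5)/7-.5+120,z)[:2] for (a,b),_,z in F]);M=np.array([m for _,m,_ in F])/1e3
def tf(q,M): c,s=np.cos(q[2]),np.sin(q[2]);return M@np.array([[c,s],[-s,c]])+q[:2]
r=least_squares(lambda q:((tf(q,M)-P)/.002).ravel(),[.65,-.03,0],loss="soft_l1");print(r.x);print(((tf(r.x,M)-P)*1e3).round(1).tolist())
q=r.x;c,s=np.cos(q[2]),np.sin(q[2])
hole=np.array([.57877,-.11282]);print("hole in mag",np.array([[c,s],[-s,c]])@(hole-q[:2]))
for n,m in(("pivot",(85,-90)),("base",(0,75)),("blue goal",(0,51)),("orange goal",(0,75))):print(n,tf(q,np.array(m)/1e3))
# trays: angle/centre
for n,c4 in(("blue",[[0.4406,0.3533],[0.4978,0.3383],[0.4551,0.1929],[0.3983,0.2087]]),("orange",[[0.6156,-0.2752],[0.6702,-0.4242],[0.6103,-0.4428],[0.5565,-0.2945]])):
    a=np.array(c4);print(n,a.mean(0),np.linalg.norm(a-np.roll(a,-1,0),axis=1))
# pin cap & grip
k=lambda a,b:((a+.5)/11-.5+200,(b+.5)/11-.5+140)
print("pin cap", plane("top",*k(250,212),.122), "caddy corners",[plane("top",*k(*p),.058)[:2].round(4).tolist() for p in((345,128),(470,335))],[plane("top",*k(*p),.034)[:2].round(4).tolist() for p in((45,300),(140,495))])
E
```

```text
[ 0.61350985 -0.0370134   0.02493726]
[[-1.4, 2.8], [-0.2, 0.0], [0.8, 0.1], [-4.8, -2.9], [0.7, 3.0], [1.7, -0.8], [0.2, -0.3], [0.3, -0.8]]
hole in mag [-0.03661927 -0.0749168 ]
pivot [ 0.70072755 -0.12486597]
base [0.61163975 0.03796328]
blue goal [0.61223819 0.01397074]
orange goal [0.61163975 0.03796328]
blue [0.44795 0.2733 ] [0.05913408 0.15154026 0.05895659 0.15066005]
orange [ 0.61315  -0.359175] [0.15868888 0.06272137 0.15775719 0.06217154]
pin cap [0.60946218 0.33946495 0.122     ] caddy corners [[0.6492, 0.3271], [0.587, 0.288]] [[0.6009, 0.4203], [0.5418, 0.3893]]
```

```bash
python3 - <<'E'
from h import *
s=cv2.imread("pics/side0.png")
print(tri((222.3,158.8),(257.8,248.7)))
cv2.imwrite("pics/s4.png",cv2.resize(s[235:310,230:330],None,fx=8,fy=8,interpolation=cv2.INTER_CUBIC))
S=sense()
from scipy.spatial.transform import Rotation as R
print(R.from_quat(S["tool_rot"]).as_matrix().round(3))
E
```

```text
(array([0.60885273, 0.33990338, 0.11821287]), np.float64(0.002099109819102897))
[[-0.001 -0.339  0.941]
 [ 0.001  0.941  0.339]
 [-1.     0.002 -0.   ]]
```

View pics/s4.png

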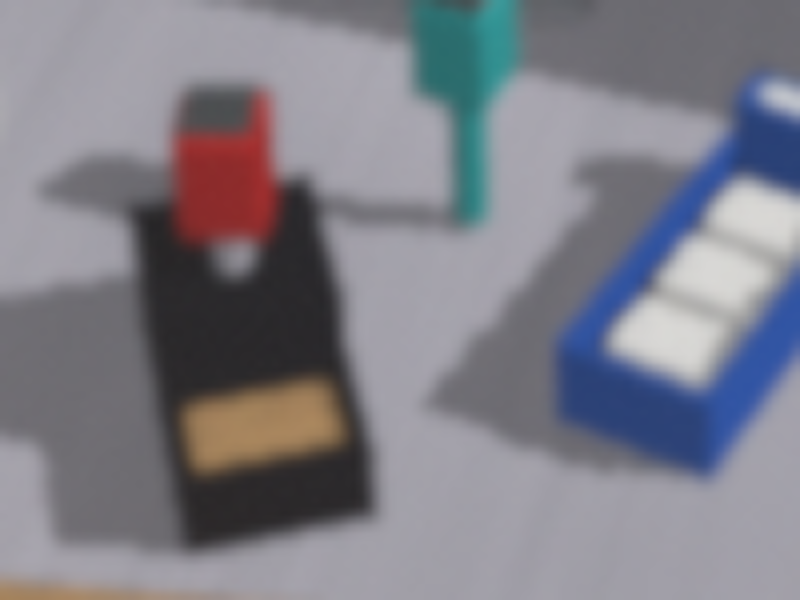

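```bash
cat >> h.py <<'E'
from scipy.spatial.transform import Rotation as Ro
def go(x,y,z,yaw=None):
    "world target (m), tool-z yaw (rad) -> shift mm along tool axes, turn deg"
    S=sense();A=Ro.from_quat(S["tool_rot"]).as_matrix();d=A.T@(np.array([x,y,z])-S["tcp_pos"])*1e3
    y0=np.arctan2(A[1,2],A[0,2]);t=0 if yaw is None else -np.degrees((yaw-y0+np.pi)%(2*np.pi)-np.pi)
    print("shift",d.round(1),"turn %.1f"%t,"| yaw %.3f"%y0,"tcp",S["tcp_pos"].round(4),"open %.4f"%S["opening"],"F",S["contact_force"].round(1),"t %.2f"%S["clock"],"tilt %.3f"%np.arccos(-A[2,0]))
E
python3 - <<'E'
from h import *
k=lambda a,b:((a+.5)/11-.5+200,(b+.5)/11-.5+140)
P=np.array([plane("top",*k(*p),.122)[:2] for p in((207,175),(285,168),(297,238),(217,255))]);print(P.round(4).tolist(),P.mean(0))
for i in range(4):
    d=P[(i+1)%4]-P[i];print(np.arctan2(d[1],d[0])%(np.pi/2))
go(.609,.340,.2,.13)
E
```

```text
[[0.62, 0.352], [0.6223, 0.3301], [0.6021, 0.326], [0.597, 0.3482]] [0.61034282 0.33907515]
0.10296142259301311
0.20230177055440013
0.22603408179954076
0.16055782276135183
shift [ 39.5 788.1 688.1] turn 12.4 | yaw 0.346 tcp [ 0.2286 -0.6347  0.2384] open 0.0853 F [0.  0.4 1.1] t 0.10 tilt 0.002
```

```bash
python3 -m pendant '[100,0,47,41,0, 100,0,94,82,0, 100,0,141,123,0, 100,0,188,164,0, 100,0,235,205,0, 100,0,282,246,0, 100,0,329,287,0, 100,0,376,328,0]' 60 && python3 - <<'E'
from h import *
go(.6095,.3395,.2,.17)
E
```

```text
clock: 1.1
tcp_pos: [0.41, -0.1678, 0.2391]
tool_rot: [-0.121, 0.697, 0.122, 0.697]
contact_force: [1.4, -0.8, -0.3]
opening: 0.0857
shift [ 39.8 409.6 359.6] turn 10.1 | yaw 0.346 tcp [ 0.41   -0.1678  0.2391] open 0.0857 F [ 1.4 -0.8 -0.3] t 1.10 tilt 0.001
```

```bash
python3 -m pendant '[100,0,47,41,0, 100,0,94,82,2, 100,0,141,123,4, 100,0,188,164,6, 100,10,235,205,8, 100,20,282,246,10, 100,30,329,287,10, 100,40,376,328,10]' && python3 - <<'E'
from h import *
go(.6095,.3395,.09,.17)
im=capture("top");cv2.imwrite("pics/a1.png",cv2.resize(im[110:220,160:280],None,fx=5,fy=5,interpolation=cv2.INTER_CUBIC))
E
```

```text
clock: 2.1
tcp_pos: [0.59, 0.2954, 0.1996]
tool_rot: [-0.06, 0.705, 0.061, 0.704]
contact_force: [0.7, 1.1, 0.4]
opening: 0.0853
shift [109.7  40.1  26.8] turn 0.1 | yaw 0.171 tcp [0.59   0.2954 0.1996] open 0.0853 F [0.7 1.1 0.4] t 2.10 tilt 0.001
```

```bash
python3 -m pendant '[100,0,40,27,0, 100,0,40,27,0, 100,40,40,27,0, 100,80,40,27,0, 100,109,40,27,0, 100,109,40,27,0, 0,109,40,27,0, 0,109,40,27,0]' && python3 - <<'E'
from h import *
go(.6095,.3395,.09,.17)
im=capture("side");cv2.imwrite("pics/a2.png",cv2.resize(im[190:300,200:320],None,fx=5,fy=5,interpolation=cv2.INTER_CUBIC))
E
```

```text
clock: 3.15
tcp_pos: [0.6122, 0.3456, 0.0896]
tool_rot: [-0.061, 0.704, 0.062, 0.705]
contact_force: [-0.4, 0.1, -0.1]
opening: 0.0518
shift [-0.4 -5.5 -3.7] turn 0.2 | yaw 0.174 tcp [0.6122 0.3456 0.0896] open 0.0518 F [-0.4  0.1 -0.1] t 3.15 tilt 0.002
```

View pics/a2.png

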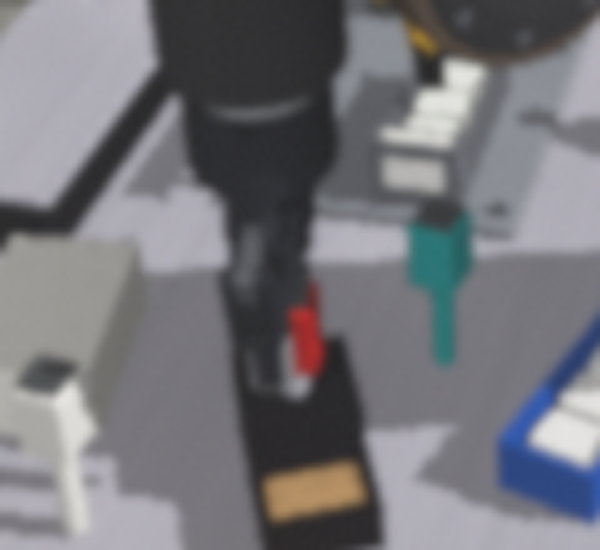

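```bash
python3 -m pendant '[45,0,-5,-4,0, 40,0,-5,-4,0, 0,0,-5,-4,0, 0,0,-5,-4,0, 0,0,-5,-4,0, 0,0,-5,-4,0, 0,0,-5,-4,0, 0,0,-5,-4,0]' && python3 - <<'E'
from h import *
go(.6095,.3395,.16,.17)
im=capture("side");cv2.imwrite("pics/a3.png",cv2.resize(im[190:300,200:320],None,fx=5,fy=5,interpolation=cv2.INTER_CUBIC))
E
```

```text
clock: 4.2
tcp_pos: [0.6095, 0.3402, 0.0903]
tool_rot: [-0.061, 0.704, 0.062, 0.705]
contact_force: [-0.2, -0.5, 5.8]
opening: 0.0292
shift [-69.7  -0.5   0. ] turn 0.2 | yaw 0.174 tcp [0.6095 0.3402 0.0903] open 0.0292 F [-0.2 -0.5  5.8] t 4.20 tilt 0.003
```

View pics/a3.png

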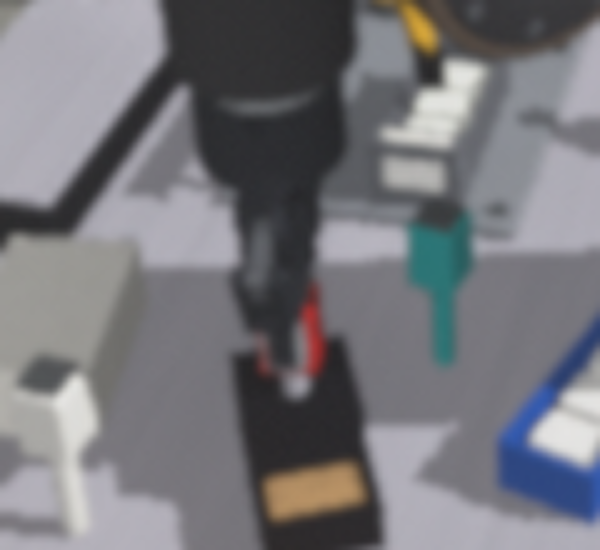

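```bash
python3 -m pendant '[0,-20,0,0,0, 0,-50,0,0,0, 0,-80,0,0,0, 0,-110,0,0,0, 0,-110,0,0,0, 0,-110,0,0,0, 0,-110,0,0,0, 0,-110,0,0,0]' 80 && python3 - <<'E'
from h import *
q=[0.6135,-0.0370,0.0249]
c,s=np.cos(q[2]),np.sin(q[2]);W=lambda m:np.array([[c,-s],[s,c]])@np.array(m)/1e3+q[:2]
p=W((66,34));print(p);go(*p,.2)
for n in("side","top"):
    im=capture(n);cv2.imwrite(f"pics/b_{n}.png",im)
im=cv2.imread("pics/b_side.png");cv2.imwrite("pics/a4.png",cv2.resize(im[150:300,190:340],None,fx=4,fy=4,interpolation=cv2.INTER_CUBIC))
E
```

```text
clock: 5.25
tcp_pos: [0.609, 0.3397, 0.1991]
tool_rot: [-0.061, 0.704, 0.062, 0.705]
contact_force: [-0.3, 0.1, -0.6]
opening: 0.0293
[ 0.67863303 -0.00136731]
shift [  -1.3 -348.     9.5] turn 0.0 | yaw 0.174 tcp [0.609  0.3397 0.1991] open 0.0293 F [-0.3  0.1 -0.6] t 5.25 tilt 0.001
```

View pics/a4.png

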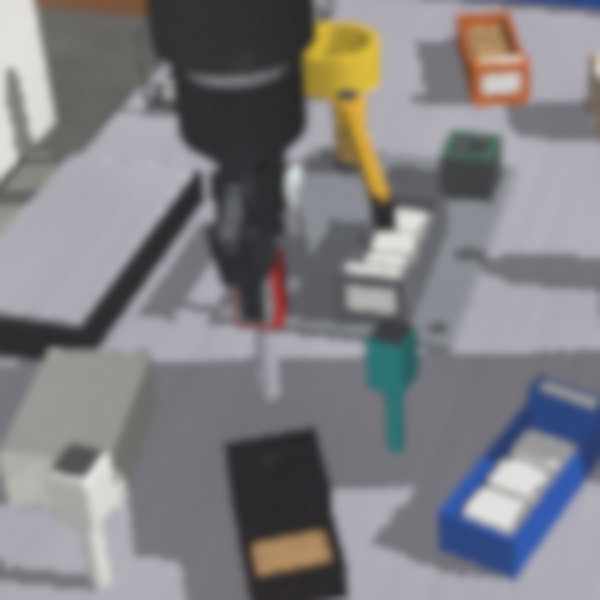

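```bash
python3 - <<'E'
from h import *
for z in(.117,.150,.185):
    u=proj("side",(.609,.3397,z));print(z,u,(u+.5-np.array([190,150]))*4-.5)
E
python3 -m pendant '[0,0,-40,1,0, 0,0,-90,2,0, 0,0,-140,4,0, 0,0,-190,6,0, 0,0,-240,8,0, 0,0,-290,9,0, 0,0,-330,9,0, 0,0,-348,9,0]' && python3 - <<'E'
from h import *
q=[0.6135,-0.0370,0.0249]
c,s=np.cos(q[2]),np.sin(q[2]);W=lambda m:np.array([[c,-s],[s,c]])@np.array(m)/1e3+q[:2]
go(*W((66,34)),.143)
E
```

```text
0.117 [257.25553393 248.87875008] [270.5221357  397.01500033]
0.15 [256.26060448 239.07836003] [266.54241791 357.81344013]
0.185 [255.16393053 228.27575236] [262.15572211 314.60300944]
clock: 6.35
tcp_pos: [0.6784, -0.0036, 0.1988]
tool_rot: [-0.06, 0.704, 0.061, 0.705]
contact_force: [0.4, -0.2, -1.3]
opening: 0.0292
shift [55.8  2.1  0.5] turn 0.0 | yaw 0.172 tcp [ 0.6784 -0.0036  0.1988] open 0.0292 F [ 0.4 -0.2 -1.3] t 6.35 tilt 0.002
```

```bash
python3 -m pendant '[0,20,2,0,0, 0,40,2,0,0, 0,56,2,0,0, 0,56,2,0,0, 0,56,2,0,0, 0,56,2,0,0, 0,56,2,0,0, 0,56,2,0,0]' && python3 - <<'E'
from h import *
go(.678,-.001,.143)
q=[0.6135,-0.0370,0.0249]
c,s=np.cos(q[2]),np.sin(q[2]);W=lambda m:np.array([[c,-s],[s,c]])@np.array(m)/1e3+q[:2]
S=sense();A=Ro.from_quat(S["tool_rot"]).as_matrix()
for a in np.r_[np.arange(1.88,3.0,.1),3.019]:
    w=W((85+122*np.cos(a),-90+122*np.sin(a)));d=A.T@(np.r_[w,.143]-S["tcp_pos"])*1e3;print("%.2f"%a,w.round(4),d.round(0))
im=capture("side");cv2.imwrite("pics/a5.png",cv2.resize(im[130:260,220:370],None,fx=4.5,fy=4.5,interpolation=cv2.INTER_CUBIC))
E
```

```text
clock: 7.35
tcp_pos: [0.6782, -0.0015, 0.1432]
tool_rot: [-0.06, 0.704, 0.061, 0.705]
contact_force: [0.4, 0.6, -2.2]
opening: 0.0294
shift [ 0.2  0.5 -0.1] turn 0.0 | yaw 0.172 tcp [ 0.6782 -0.0015  0.1432] open 0.0294 F [ 0.4  0.6 -2.2] t 7.35 tilt 0.002
1.88 [ 0.6607 -0.0096] [  0.  -5. -19.]
1.98 [ 0.6494 -0.0142] [  0.  -8. -31.]
2.08 [ 0.6386 -0.0198] [  0. -11. -42.]
2.18 [ 0.6284 -0.0266] [  0. -16. -53.]
2.28 [ 0.619  -0.0343] [  0. -22. -64.]
2.38 [ 0.6103 -0.0429] [  0. -29. -74.]
2.48 [ 0.6026 -0.0523] [  0. -37. -83.]
2.58 [ 0.5959 -0.0625] [ -0. -46. -92.]
2.68 [ 0.5902 -0.0733] [ -0. -56. -99.]
2.78 [ 0.5856 -0.0846] [  -0.  -66. -106.]
2.88 [ 0.5821 -0.0962] [  -0.  -77. -111.]
2.98 [ 0.5799 -0.1082] [  -0.  -88. -115.]
3.02 [ 0.5793 -0.113 ] [  -0.  -93. -117.]
```

View pics/a5.png

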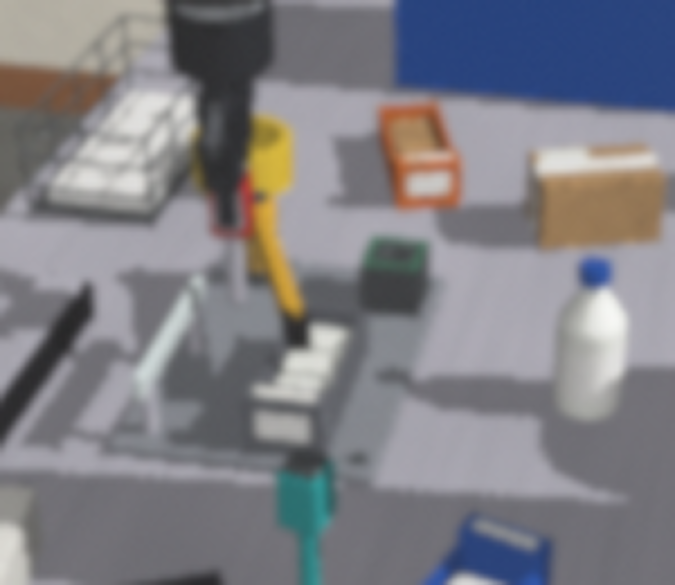

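```bash
python3 -m pendant '[0,0,-5,-19,0, 0,0,-11,-42,0, 0,0,-16,-53,0, 0,0,-25,-69,0, 0,0,-37,-83,0, 0,0,-46,-92,0, 0,0,-59,-101,0, 0,0,-75,-110,0]' && python3 - <<'E'
from h import *
go(.5788,-.1128,.143)
im=capture("side");cv2.imwrite("pics/a6.png",cv2.resize(im[130:260,220:370],None,fx=4.5,fy=4.5,interpolation=cv2.INTER_CUBIC))
E
```

```text
clock: 8.4
tcp_pos: [0.5828, -0.0949, 0.143]
tool_rot: [-0.06, 0.704, 0.062, 0.705]
contact_force: [3.7, 3.7, -0.8]
opening: 0.0288
shift [ -0. -17.  -7.] turn 0.0 | yaw 0.172 tcp [ 0.5828 -0.0949  0.143 ] open 0.0288 F [ 3.7  3.7 -0.8] t 8.40 tilt 0.003
```

View pics/a6.png

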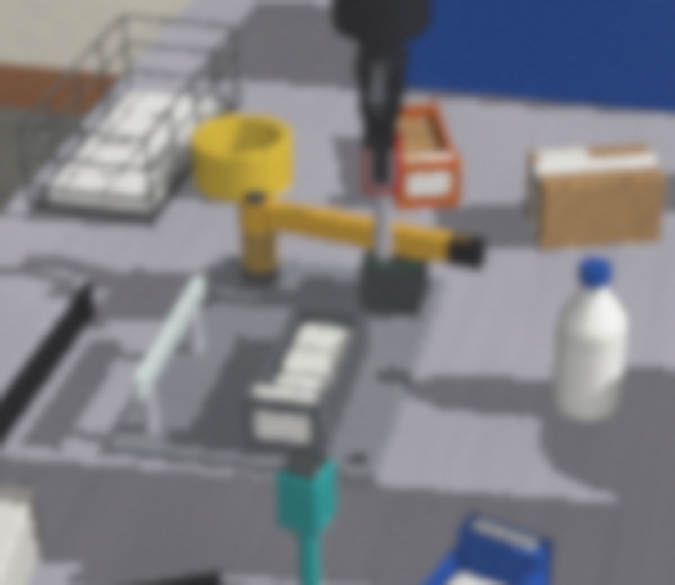

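```bash
python3 - <<'E'
from h import *
print(proj("side",(.5788,-.1128,.055)))
s=cv2.imread("pics/side0.png")
u=cv2.resize(s[172:200,290:325],None,fx=8,fy=8,interpolation=cv2.INTER_CUBIC)
g=u[:,:,1].astype(int)-u[:,:,2];m=(g>12).astype(np.uint8)*255
c=biggest(m);hull=cv2.convexHull(c);print(cv2.contourArea(c)/64,(np.array(cen(hull))+.5)/8-.5+[290,172])
q=cv2.approxPolyDP(hull,10,True)[:,0];print((q+.5)/8-.5+[290,172])
# hole dark
gr=cv2.cvtColor(u,cv2.COLOR_BGR2GRAY);
print(tri((365.0,173.85),tuple((np.array(cen(hull))+.5)/8-.5+[290,172])))
cv2.imwrite("pics/hole.png",cv2.resize(u,None,fx=2,fy=2))
E
```

```text
[307.23397474 185.91508565]
59.5546875 [307.37053926 186.11064099]
[[300.3125 186.5625]
 [302.9375 182.0625]
 [314.5625 184.1875]
 [311.4375 190.1875]
 [301.0625 189.0625]]
(array([ 0.57862909, -0.11292455,  0.05417531]), np.float64(0.0004450484595362068))
```

View pics/hole.png

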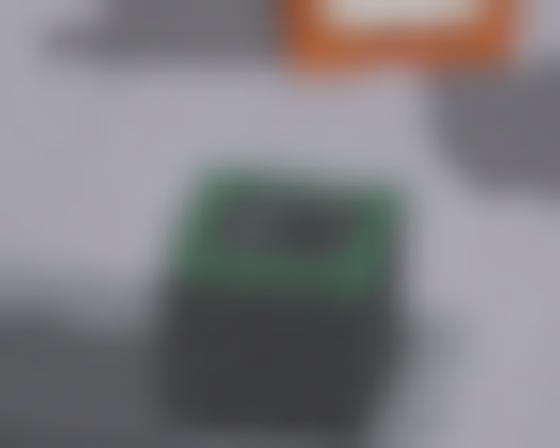

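```bash
python3 -m pendant '[0,0,-6,-3,0, 0,0,-12,-5,0, 0,0,-17,-7,0, 0,0,-17,-7,0, 0,0,-17,-7,0, 0,0,-17,-7,0, 0,3,-17,-7,0, 0,3,-17,-7,0]' && python3 - <<'E'
from h import *
go(.5787,-.1129,.143)
for n in("side","top"):
    im=capture(n);cv2.imwrite(f"pics/c_{n}.png",im)
im=cv2.imread("pics/c_side.png");cv2.imwrite("pics/a7.png",cv2.resize(im[150:210,280:350],None,fx=9,fy=9,interpolation=cv2.INTER_CUBIC))
print((proj("side",(.5787,-.1129,.058))+.5-[280,150])*9)
E
```

```text
clock: 9.45
tcp_pos: [0.5771, -0.1144, 0.1394]
tool_rot: [-0.06, 0.705, 0.061, 0.704]
contact_force: [0.1, 4.3, -1.7]
opening: 0.0291
shift [-3.6  1.2  1.8] turn 0.0 | yaw 0.172 tcp [ 0.5771 -0.1144  0.1394] open 0.0291 F [ 0.1  4.3 -1.7] t 9.45 tilt 0.002
[249.86164124 321.36644699]
```

View pics/a7.png

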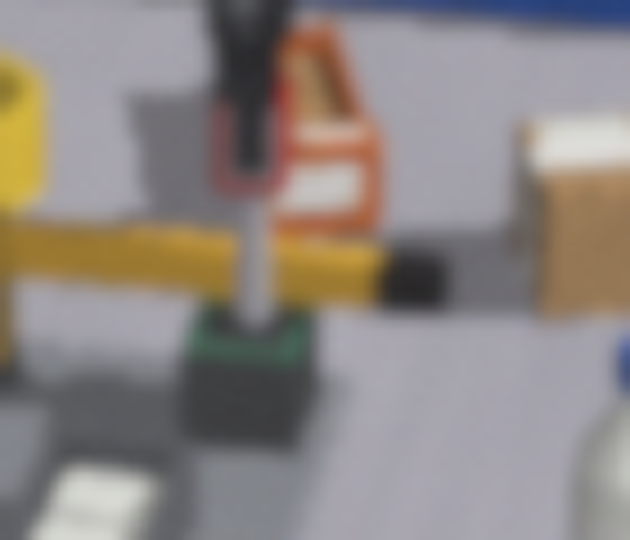

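```bash
python3 -m pendant '[0,0,1,2,0, 0,0,1,2,0, 0,5,1,2,0, 0,10,1,2,0, 0,15,1,2,0, 0,20,1,2,0, 0,25,1,2,0, 0,29,1,2,0]' && python3 - <<'E'
from h import *
go(.5787,-.1129,.1085)
im=capture("side")
cv2.imwrite("pics/a8.png",cv2.resize(im[150:210,280:350],None,fx=9,fy=9,interpolation=cv2.INTER_CUBIC))
E
```

```text
clock: 10.55
tcp_pos: [0.5789, -0.113, 0.1101]
tool_rot: [-0.06, 0.705, 0.061, 0.704]
contact_force: [-0.4, 4.6, 1.6]
opening: 0.0294
shift [ 1.6  0.1 -0.2] turn 0.0 | yaw 0.172 tcp [ 0.5789 -0.113   0.1101] open 0.0294 F [-0.4  4.6  1.6] t 10.55 tilt 0.002
```

View pics/a8.png

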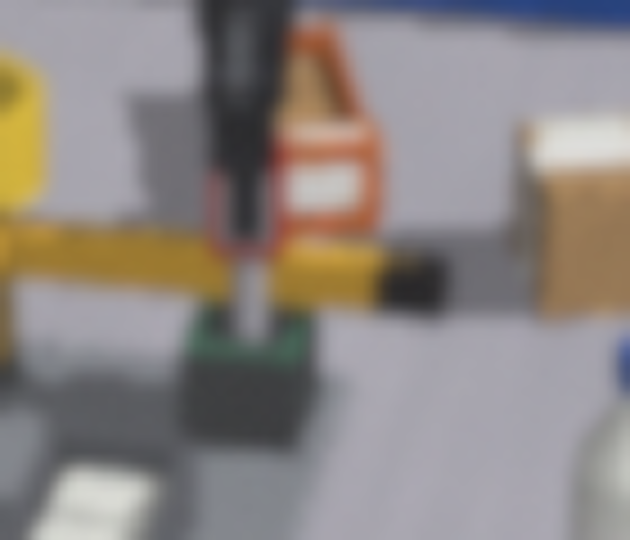

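```bash
python3 -m pendant '[0,2,0,0,0, 100,2,0,0,0, 100,2,0,0,0, 100,2,0,0,0, 100,2,0,0,0, 100,-40,0,0,0, 100,-80,0,0,0, 100,-80,0,0,0]' && python3 - <<'E'
from h import *
go(.448,.2733,.19)
for n in("side","top"):
    im=capture(n);cv2.imwrite(f"pics/d_{n}.png",im)
im=cv2.imread("pics/d_side.png");cv2.imwrite("pics/a9.png",cv2.resize(im[140:220,260:360],None,fx=7,fy=7,interpolation=cv2.INTER_CUBIC))
E
```

```text
clock: 11.6
tcp_pos: [0.5808, -0.1133, 0.1932]
tool_rot: [-0.06, 0.702, 0.061, 0.707]
contact_force: [-0.0, -0.2, -0.7]
opening: 0.0851
shift [  3.1 403.6 -64.8] turn 0.0 | yaw 0.172 tcp [ 0.5808 -0.1133  0.1932] open 0.0851 F [-0.  -0.2 -0.7] t 11.60 tilt 0.006
```

View pics/a9.png

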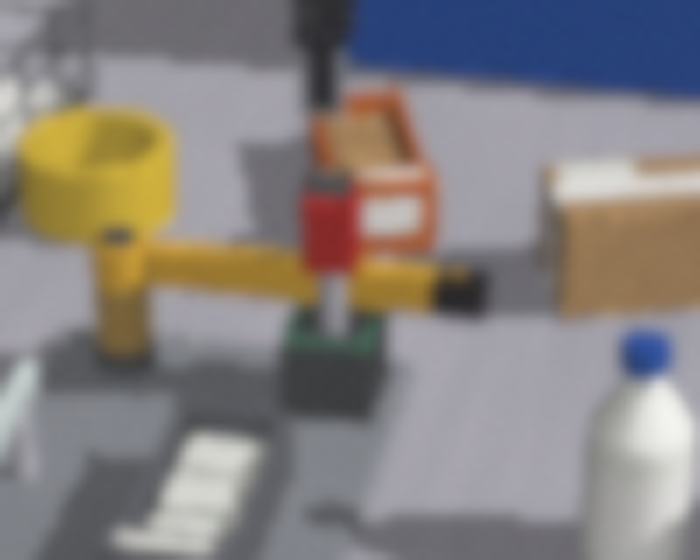

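```bash
python3 - <<'E'
import cv2
im=cv2.imread("pics/d_top.png");cv2.imwrite("pics/a10.png",cv2.resize(im[120:240,200:390],None,fx=4,fy=4,interpolation=cv2.INTER_CUBIC))
E
```

```text
(no output)
```

View pics/a10.png

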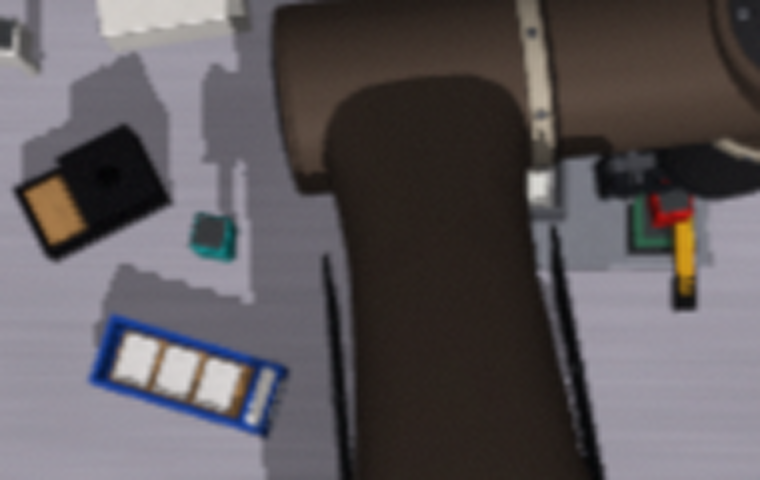

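```bash
python3 - <<'E'
from h import *
go(.4457,.2665,.15,1.285)
E
python3 -m pendant '[100,0,50,-9,-8, 100,0,105,-18,-18, 100,0,160,-27,-28, 100,0,215,-36,-38, 100,0,270,-45,-48, 100,10,325,-54,-57, 100,25,370,-63,-64, 100,40,395,-68,-64]' && python3 - <<'E'
from h import *
go(.4457,.2665,.018,1.285)
E
```

```text
shift [ 40.6 396.6 -66.4] turn -63.8 | yaw 0.171 tcp [ 0.5787 -0.1131  0.1897] open 0.0856 F [-0.3 -0.6 -0.3] t 11.70 tilt 0.002
clock: 12.7
tcp_pos: [0.443, 0.2661, 0.149]
tool_rot: [-0.425, 0.565, 0.426, 0.565]
contact_force: [-0.7, -0.1, -0.8]
opening: 0.0853
shift [131.   -2.6   1.1] turn 0.4 | yaw 1.292 tcp [0.443  0.2661 0.149 ] open 0.0853 F [-0.7 -0.1 -0.8] t 12.70 tilt 0.002
```

```bash
python3 -m pendant '[100,0,-3,1,0, 100,0,-3,1,0, 100,40,-3,1,0, 100,80,-3,1,0, 100,80,-3,1,0, 100,80,-3,1,0, 100,80,-3,1,0, 100,80,-3,1,0]' && python3 - <<'E'
from h import *
go(.4457,.2665,.018,1.285)
im=capture("side");cv2.imwrite("pics/e1.png",cv2.resize(im[190:300,250:390],None,fx=5,fy=5,interpolation=cv2.INTER_CUBIC))
E
```

```text
clock: 13.7
tcp_pos: [0.4466, 0.2668, 0.0703]
tool_rot: [-0.425, 0.564, 0.426, 0.565]
contact_force: [0.5, 0.0, -0.5]
opening: 0.0853
shift [52.3  0.8 -0.7] turn 0.4 | yaw 1.292 tcp [0.4466 0.2668 0.0703] open 0.0853 F [ 0.5  0.  -0.5] t 13.70 tilt 0.003
```

View pics/e1.png

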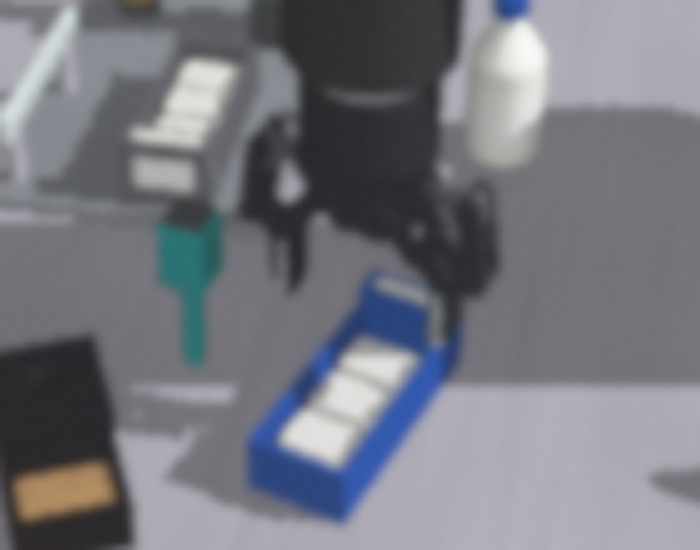

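```bash
python3 -m pendant '[100,20,1,-1,0, 100,40,1,-1,0, 100,52,1,-1,0, 100,52,1,-1,0, 0,52,1,-1,0, 0,52,1,-1,0, 0,52,1,-1,0, 0,52,1,-1,0]' 60 && python3 - <<'E'
from h import *
go(.4457,.2665,.018,1.285)
im=capture("side");cv2.imwrite("pics/e2.png",cv2.resize(im[190:300,250:390],None,fx=5,fy=5,interpolation=cv2.INTER_CUBIC))
im=capture("top");cv2.imwrite("pics/e2t.png",im)
E
```

```text
clock: 14.75
tcp_pos: [0.4456, 0.2666, 0.0191]
tool_rot: [-0.425, 0.564, 0.426, 0.566]
contact_force: [-1.4, 0.1, 5.8]
opening: 0.0589
shift [ 1.1 -0.1 -0.1] turn 0.4 | yaw 1.292 tcp [0.4456 0.2666 0.0191] open 0.0589 F [-1.4  0.1  5.8] t 14.75 tilt 0.004
```

View pics/e2.png

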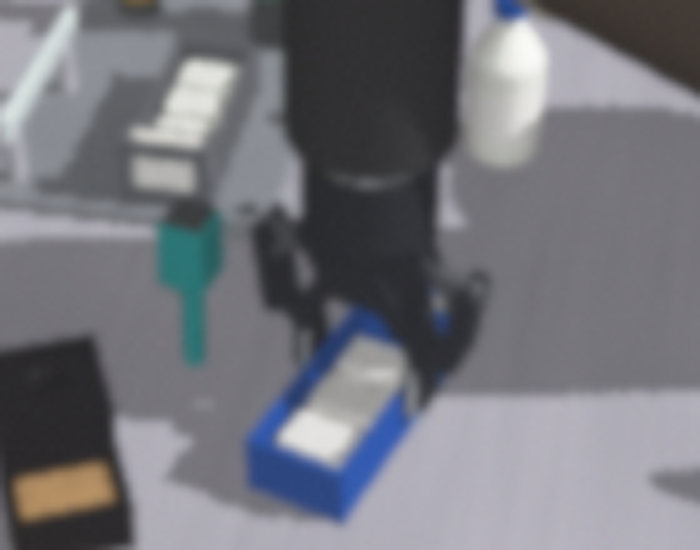

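View pics/e2t.png

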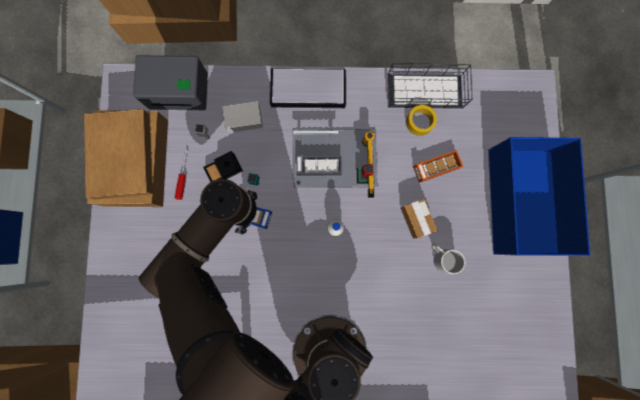

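```bash
python3 -m pendant '[0,-25,0,0,0, 0,-70,0,0,0, 0,-115,0,0,0, 0,-150,0,0,0, 0,-170,0,0,0, 0,-170,0,0,0, 0,-170,0,0,0, 0,-170,0,0,0]' 70 && python3 - <<'E'
from h import *
go(.6122,.014,.2,1.5956)
im=capture("side");cv2.imwrite("pics/f1.png",cv2.resize(im[130:290,230:390],None,fx=3.7,fy=3.7,interpolation=cv2.INTER_CUBIC))
t=cv2.imread("pics/e2t.png");cv2.imwrite("pics/f2.png",cv2.resize(t[145:185,288:352],None,fx=12,fy=12,interpolation=cv2.INTER_CUBIC))
E
```

```text
clock: 15.85
tcp_pos: [0.4449, 0.2655, 0.1878]
tool_rot: [-0.425, 0.564, 0.426, 0.565]
contact_force: [0.2, 0.2, -2.6]
opening: 0.0589
shift [ -12.8 -230.  -195.7] turn -17.4 | yaw 1.292 tcp [0.4449 0.2655 0.1878] open 0.0589 F [ 0.2  0.2 -2.6] t 15.85 tilt 0.002
```

View pics/f1.png

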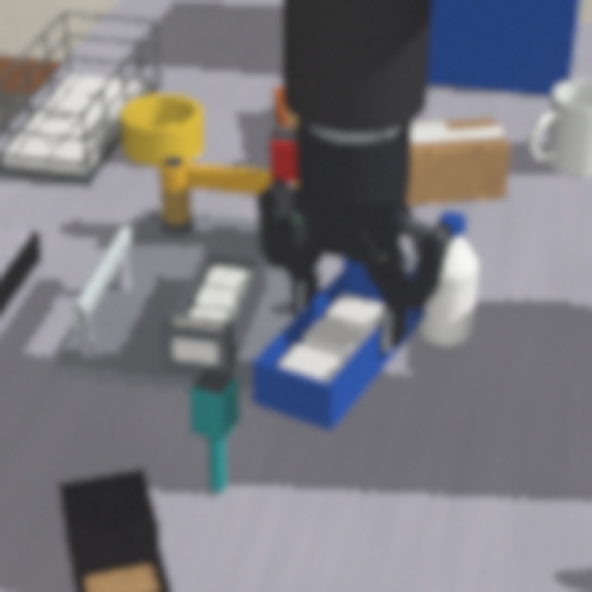

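View pics/f2.png

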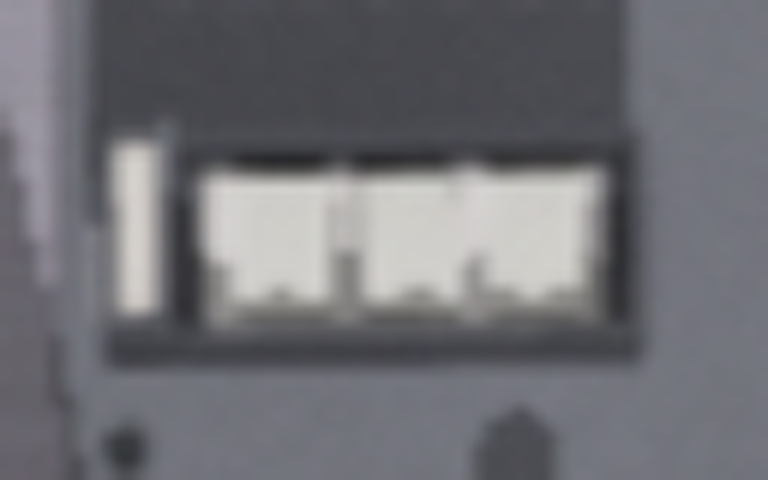

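```bash
python3 - <<'E'
from h import *
k=lambda a,b:((a+.5)/12-.5+288,(b+.5)/12-.5+145)
q=[0.6135,-0.0370,0.0249]
c,s=np.cos(q[2]),np.sin(q[2]);I=lambda w:(np.array([[c,s],[-s,c]])@(w[:2]-q[:2])*1e3).round(1)
for n,p,z in(("stripe TL",(112,138),.058),("stripe TR",(160,138),.058),("stripe BL",(117,318),.058),("BR",(162,318),.058),
 ("bot L",(108,361),.01),("bot R",(640,363),.01),("rimR top",(633,138),.046),("rimR bot",(640,328),.046),("stripe c",(137,228),.058)):
    print(n,I(plane("top",*k(*p),z)))
E
```

```text
stripe TL [ 25.5 147.5]
stripe TR [ 25.3 134.3]
stripe BL [-24.5 146.6]
BR [-24.7 134.4]
bot L [-27.7 151.1]
bot R [-30.5   1.1]
rimR top [26.2  4.1]
rimR bot [-27.2   3.5]
stripe c [  0.3 140.9]
```

```bash
python3 - <<'E'
from h import *
im=capture("side");cv2.imwrite("pics/f3.png",cv2.resize(im[190:260,285:365],None,fx=9,fy=8,interpolation=cv2.INTER_CUBIC))
S=sense();p=S["tcp_pos"];a=1.292-np.pi;X=np.array([np.cos(a),np.sin(a),0]);Y=np.array([-X[1],X[0],0]);Z=np.array([0,0,1])
o=p-.008*X;o[2]=p[2]-.0191
for n,c in(("-75,-30,0",(-75,-30,0)),("-75,30,0",(-75,30,0)),("-75,30,36",(-75,30,36)),("-75,-30,36",(-75,-30,36))):
    w=o+(X*c[0]+Y*c[1]+Z*c[2])/1e3;u=proj("side",w);print(n,u.round(1),((u+.5-[285,190])*[9,8]).round(0), (proj("side",w+.005*X)-u).round(2))
E
```

```text
-75,-30,0 [319.4 245.9] [314. 451.] [ 0.93 -1.14]
-75,30,0 [298.3 238.6] [124. 393.] [ 0.99 -1.08]
-75,30,36 [298.  227.1] [122. 301.] [ 1.02 -1.06]
-75,-30,36 [319.6 234.3] [316. 358.] [ 0.95 -1.12]
```

View pics/f3.png

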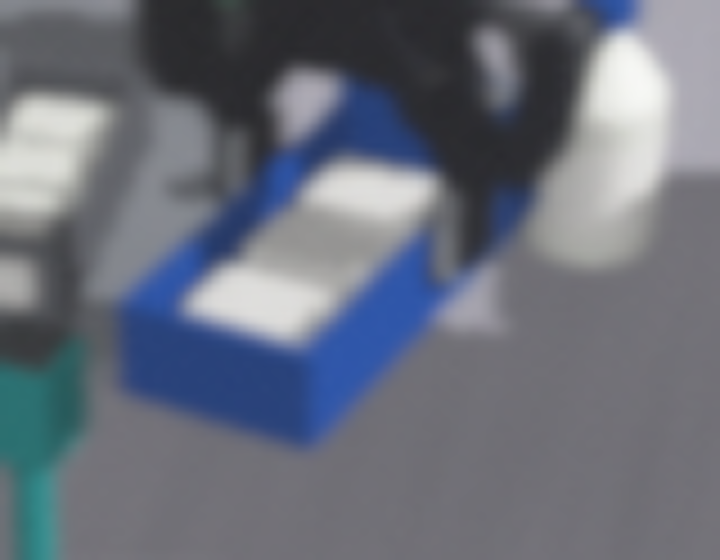

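```bash
cat >> h.py <<'E'
q=[0.6135,-0.0370,0.022];_c,_s=np.cos(q[2]),np.sin(q[2])
W=lambda m:np.array([[_c,-_s],[_s,_c]])@np.array(m)/1e3+q[:2]
E
python3 - <<'E'
from h import *
print(W((0,43.5)));go(*W((0,43.5)),.19,1.593)
E
```

```text
[0.61254308 0.00648947]
shift [  -2.5 -232.3 -203.1] turn -17.3 | yaw 1.292 tcp [0.4451 0.2656 0.1881] open 0.0582 F [-0.1 -0.6 -2.8] t 15.95 tilt 0.002
```

```bash
python3 -m pendant '[0,0,-18,-16,0, 0,0,-50,-44,-3, 0,0,-88,-77,-6, 0,0,-126,-110,-10, 0,0,-164,-143,-14, 0,0,-198,-173,-17, 0,0,-222,-194,-17, 0,0,-232,-203,-17]' && python3 - <<'E'
from h import *
go(*W((0,43.5)),.075,1.593)
E
```

```text
clock: 16.95
tcp_pos: [0.6127, 0.005, 0.1864]
tool_rot: [-0.503, 0.496, 0.505, 0.496]
contact_force: [-0.1, 0.9, -2.6]
opening: 0.0587
shift [111.4  -0.    1.3] turn -0.4 | yaw 1.587 tcp [0.6127 0.005  0.1864] open 0.0587 F [-0.1  0.9 -2.6] t 16.95 tilt 0.002
```

```bash
python3 -m pendant '[0,20,0,1,0, 0,50,0,1,0, 0,80,0,1,0, 0,105,0,1,0, 0,111,0,1,0, 0,111,0,1,0, 0,111,0,1,0, 0,111,0,1,0]' && python3 - <<'E'
from h import *
go(*W((0,43.5)),.065,1.593)
im=capture("side");cv2.imwrite("pics/g1.png",im);cv2.imwrite("pics/g1z.png",cv2.resize(im[150:240,220:340],None,fx=6,fy=6,interpolation=cv2.INTER_CUBIC))
S=sense();p=S["tcp_pos"];a=1.59-np.pi;X=np.array([np.cos(a),np.sin(a),0]);Y=np.array([-X[1],X[0],0]);Z=np.array([0,0,1])
o=p-.008*X;o[2]=p[2]-.0191
for c in((-75,-30,0),(-75,30,0),(-75,30,36),(-75,-30,36),(75,-30,48)):
    w=o+(X*c[0]+Y*c[1]+Z*c[2])/1e3;u=proj("side",w);print(c,((u+.5-[220,150])*6).round(0))
for c in((30,150,58),(-30,150,58),(30,130,58),(-30,130,58),(-30,0,46)):
    u=proj("side",np.r_[W(c[:2]),c[2]/1e3]);print(c,((u+.5-[220,150])*6).round(0))
E
```

```text
clock: 17.95
tcp_pos: [0.6131, 0.0064, 0.0765]
tool_rot: [-0.503, 0.495, 0.505, 0.497]
contact_force: [0.1, -0.4, -2.0]
opening: 0.0586
shift [11.5  0.5  0.1] turn -0.4 | yaw 1.587 tcp [0.6131 0.0064 0.0765] open 0.0586 F [ 0.1 -0.4 -2. ] t 17.95 tilt 0.002
(-75, -30, 0) [438. 397.]
(-75, 30, 0) [332. 384.]
(-75, 30, 36) [329. 330.]
(-75, -30, 36) [436. 342.]
(75, -30, 48) [497. 187.]
(30, 150, 58) [321. 408.]
(-30, 150, 58) [429. 421.]
(30, 130, 58) [331. 387.]
(-30, 130, 58) [438. 400.]
(-30, 0, 46) [490. 293.]
```

View pics/g1z.png

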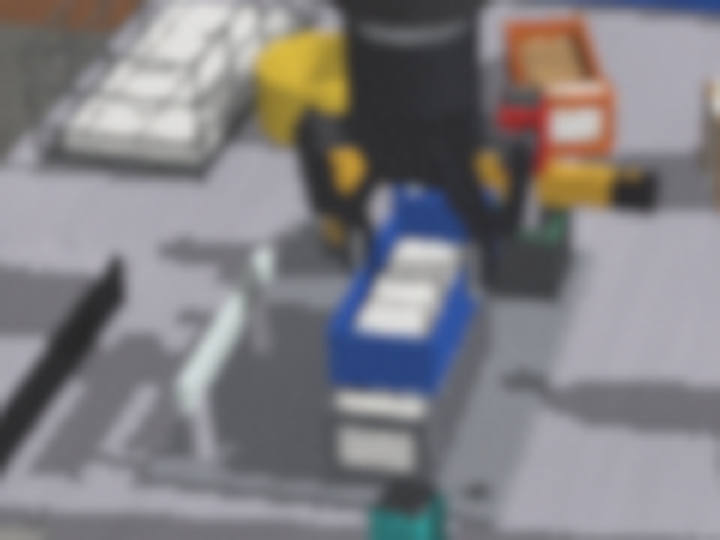

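```bash
python3 -m pendant '[0,4,0,0,0, 0,8,0,0,0, 0,11,0,0,0, 0,11,0,0,0, 0,11,0,0,0, 0,11,0,0,0, 0,11,0,0,0, 0,11,0,0,0]' && python3 - <<'E'
from h import *
go(*W((0,43.5)),.065,1.593)
im=capture("side");cv2.imwrite("pics/g2.png",im);cv2.imwrite("pics/g2z.png",cv2.resize(im[150:240,220:340],None,fx=6,fy=6,interpolation=cv2.INTER_CUBIC))
E
```

```text
clock: 19.0
tcp_pos: [0.6129, 0.0064, 0.0653]
tool_rot: [-0.503, 0.496, 0.505, 0.496]
contact_force: [-1.7, -0.2, -0.0]
opening: 0.0589
shift [0.3 0.3 0.1] turn -0.4 | yaw 1.587 tcp [0.6129 0.0064 0.0653] open 0.0589 F [-1.7 -0.2 -0. ] t 19.00 tilt 0.002
```

View pics/g2z.png

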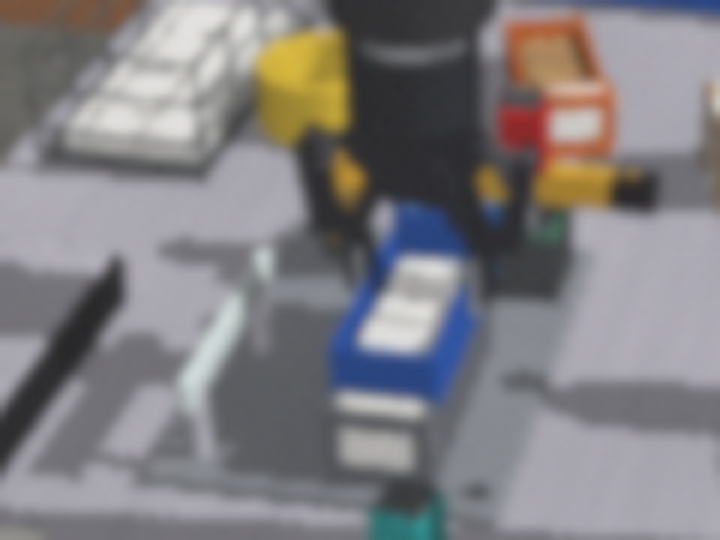

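```bash
python3 -m pendant '[100,0,0,0,0, 100,0,0,0,0, 100,0,0,0,0, 100,0,0,0,0, 100,-30,0,0,0, 100,-70,0,0,0, 100,-110,0,0,0, 100,-140,0,0,0]' && python3 - <<'E'
from h import *
go(.613,-.359,.15,1.922)
im=capture("side");cv2.imwrite("pics/g3.png",im);cv2.imwrite("pics/g3z.png",cv2.resize(im[150:240,220:340],None,fx=6,fy=6,interpolation=cv2.INTER_CUBIC))
E
```

```text
clock: 20.05
tcp_pos: [0.6133, 0.0061, 0.2073]
tool_rot: [-0.504, 0.495, 0.504, 0.497]
contact_force: [1.0, 0.0, -0.6]
opening: 0.0849
shift [  56.5    6.2 -365.2] turn -19.2 | yaw 1.587 tcp [0.6133 0.0061 0.2073] open 0.0849 F [ 1.   0.  -0.6] t 20.05 tilt 0.003
```

View pics/g3z.png

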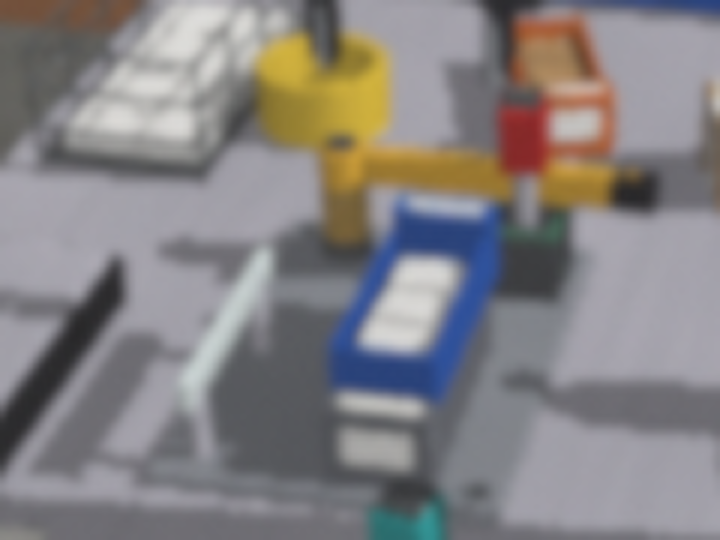

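```bash
python3 - <<'E'
from h import *
im=capture("top");cv2.imwrite("pics/h_top.png",im);cv2.imwrite("pics/h1.png",cv2.resize(im[142:190,405:470],None,fx=12,fy=12,interpolation=cv2.INTER_CUBIC))
E
```

```text
(no output)
```

View pics/h1.png

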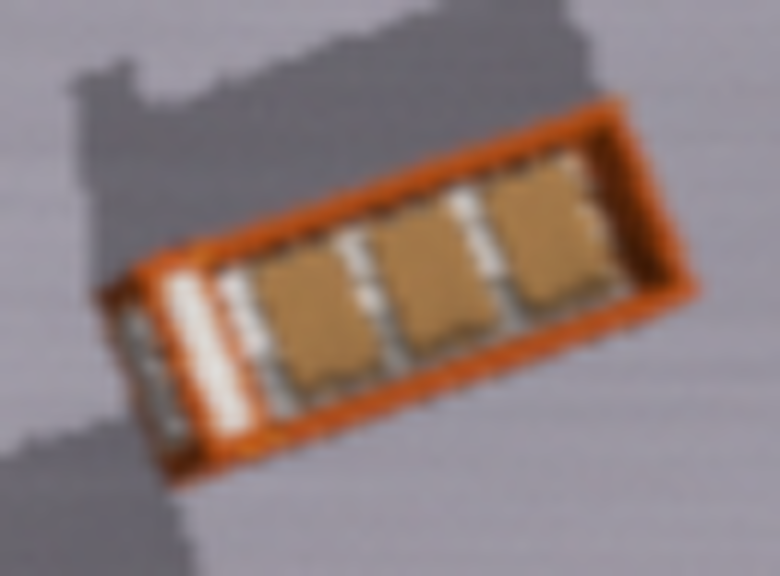

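```bash
python3 - <<'E'
from h import *
k=lambda a,b:((a+.5)/12-.5+405,(b+.5)/12-.5+142)
A,B,C,E_=[plane("top",*k(*p),z)[:2] for p,z in(((622,98),.036),((700,292),.036),((208,350),.048),((215,237),.036))]
print(A,B,C,E_,np.linalg.norm(A-B))
f=lambda d:np.arctan2(d[1],d[0])
print("ang",f(C-(A+B)/2),f(E_-A),f(B-A)-np.pi/2+np.pi, "len",np.linalg.norm(C-(A+B)/2))
a=f(C-(A+B)/2);X=np.array([np.cos(a),np.sin(a)]);print("centre", C-.065*X,(A+B)/2+.075*X)
# check on the blue tray, top
E
```

```text
[ 0.6678918 -0.4241595] [ 0.61269142 -0.44399211] [ 0.5925184  -0.30229499] [ 0.62690302 -0.30836396] 0.05865504520605692
ang 1.9185811364152856 1.9110083611701496 -1.2258747940741248 len 0.14017297605031875
centre [ 0.61467145 -0.36340344] [ 0.6147304  -0.36356606]
```

```bash
python3 - <<'E'
from h import *
print(plane("top",422,137,0),plane("top",436,121,0.03),plane("top",420,199,.065))
go(.612,-.356,.15,1.918)
E
```

```text
[ 0.72059139 -0.31890937  0.        ] [ 0.76887414 -0.36013464  0.03      ] [ 0.49616849 -0.28913656  0.065     ]
shift [  58.4    9.2 -362.4] turn -19.0 | yaw 1.587 tcp [0.6149 0.0063 0.2096] open 0.0853 F [ 0.6 -0.9  0.6] t 20.15 tilt 0.007
```

```bash
python3 -m pendant '[100,0,1,-35,-3, 100,0,2,-85,-7, 100,0,4,-140,-12, 100,0,6,-195,-17, 100,10,8,-250,-19, 100,25,9,-305,-19, 100,45,9,-345,-19, 100,58,9,-362,-19]' && python3 - <<'E'
from h import *
go(.612,-.356,.07,1.918)
im=capture("top");cv2.imwrite("pics/i_top.png",im);cv2.imwrite("pics/i1.png",cv2.resize(im[120:200,280:390],None,fx=7,fy=7,interpolation=cv2.INTER_CUBIC))
E
```

```text
clock: 21.15
tcp_pos: [0.6111, -0.3576, 0.1481]
tool_rot: [0.579, -0.405, -0.578, -0.409]
contact_force: [-0.1, 0.7, 0.2]
opening: 0.0851
shift [78.1 -1.   1. ] turn -0.1 | yaw 1.916 tcp [ 0.6111 -0.3576  0.1481] open 0.0851 F [-0.1  0.7  0.2] t 21.15 tilt 0.006
```

View pics/i1.png

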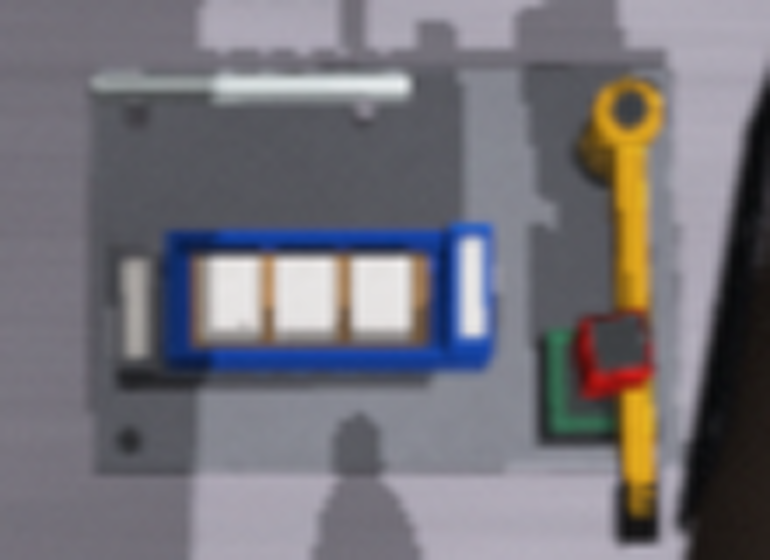

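```bash
python3 - <<'E'
from h import *
k=lambda a,b:((a+.5)/7-.5+280,(b+.5)/7-.5+120)
I=lambda w:(np.array([[_c,_s],[-_s,_c]])@(w[:2]-q[:2])*1e3).round(1)
_c,_s=np.cos(q[2]),np.sin(q[2])
for n,p,z in(("blue stripe",(472,287),.094),("rim TL",(166,231),.082),("rim BL",(167,350),.082),("base stripe",(136,309),.058)):
    w=plane("top",*k(*p),z);print(n,w.round(4),I(w))
# mask-based stripe centroid
im=cv2.imread("pics/i_top.png");u=cv2.resize(im[120:200,280:390],None,fx=7,fy=7,interpolation=cv2.INTER_CUBIC)
m=cv2.inRange(u,np.array([150]*3),np.array([255]*3))
for b in((445,220,500,350),(112,245,160,370)):
    r=np.zeros_like(m);x0,y0,x1,y1=b;r[y0:y1,x0:x1]=m[y0:y1,x0:x1];print(cen(biggest(r)),cv2.minAreaRect(biggest(r)))
E
python3 -m pendant '[100,0,-1,1,0, 100,40,-1,1,0, 100,78,-1,1,0, 100,78,-1,1,0, 100,78,-1,1,0, 100,78,-1,1,0, 100,78,-1,1,0, 100,78,-1,1,0]' && python3 - <<'E'
from h import *
go(.612,-.356,.018,1.918)
im=capture("side");cv2.imwrite("pics/i2.png",cv2.resize(im[110:200,260:380],None,fx=6,fy=6,interpolation=cv2.INTER_CUBIC))
E
```

```text
blue stripe [ 0.6141 -0.0506  0.094 ] [  0.3 -13.6]
rim TL [0.6415 0.0895 0.082 ] [ 30.8 125.9]
rim BL [0.5858 0.0884 0.082 ] [-24.9 125.9]
base stripe [0.6097 0.1037 0.058 ] [ -0.7 140.8]
(471.8167287784679, 288.17002070393374) ((472.5, 286.5), (22.999996185302734, 96.99998474121094), 0.0)
(135.08820690986295, 307.22563211735184) ((135.38046264648438, 308.47906494140625), (87.04676055908203, 11.82997989654541), 88.63607025146484)
clock: 22.2
tcp_pos: [0.6115, -0.3566, 0.0691]
tool_rot: [0.579, -0.405, -0.578, -0.409]
contact_force: [-0.4, -0.6, -0.2]
opening: 0.0854
shift [51.1 -0.4  0.2] turn -0.1 | yaw 1.916 tcp [ 0.6115 -0.3566  0.0691] open 0.0854 F [-0.4 -0.6 -0.2] t 22.20 tilt 0.005
```

View pics/i2.png

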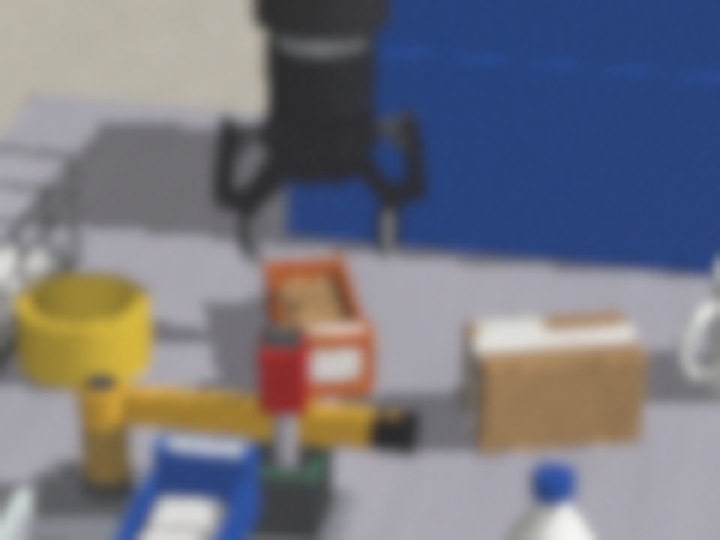

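```bash
python3 -m pendant '[100,20,0,0,0, 100,40,0,0,0, 100,51,0,0,0, 100,51,0,0,0, 0,51,0,0,0, 0,51,0,0,0, 0,51,0,0,0, 0,51,0,0,0]' 60 && python3 - <<'E'
from h import *
go(.612,-.356,.018,1.918)
im=capture("side");cv2.imwrite("pics/i3.png",cv2.resize(im[110:200,260:380],None,fx=6,fy=6,interpolation=cv2.INTER_CUBIC))
E
```

```text
clock: 23.25
tcp_pos: [0.6121, -0.3565, 0.0189]
tool_rot: [0.579, -0.405, -0.578, -0.409]
contact_force: [-0.1, 1.7, 4.2]
opening: 0.0588
shift [ 0.9 -0.1  0.5] turn -0.1 | yaw 1.916 tcp [ 0.6121 -0.3565  0.0189] open 0.0588 F [-0.1  1.7  4.2] t 23.25 tilt 0.006
```

View pics/i3.png

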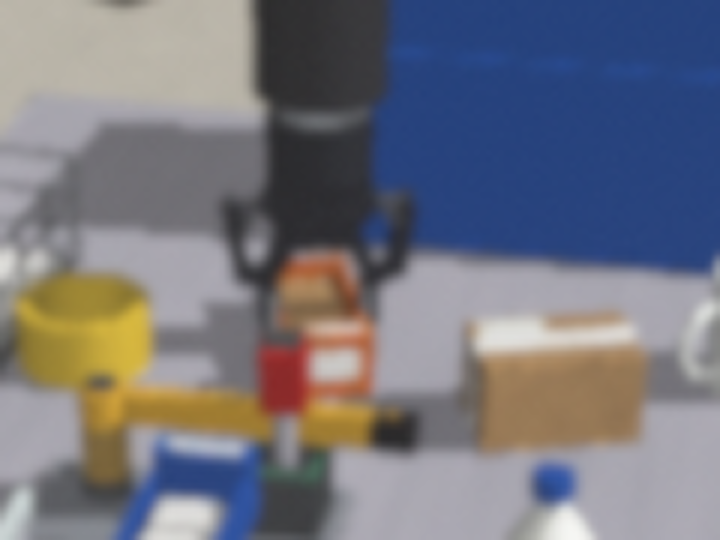

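```bash
python3 -m pendant '[0,-20,0,0,0, 0,-60,0,0,0, 0,-110,0,0,0, 0,-160,0,0,0, 0,-195,0,0,0, 0,-200,0,0,0, 0,-200,0,0,0, 0,-200,0,0,0]' 70 && python3 - <<'E'
from h import *
go(*W((.5,83.4)),.22,1.591)
im=capture("side");cv2.imwrite("pics/j1.png",cv2.resize(im[70:190,250:370],None,fx=5,fy=5,interpolation=cv2.INTER_CUBIC))
S=sense();p=S["tcp_pos"];a=1.916;X=np.array([np.cos(a),np.sin(a),0]);Y=np.array([-X[1],X[0],0]);Z=np.array([0,0,1])
o=p-.008*X;o[2]=p[2]-.0189
for c in((75,-30,0),(75,30,0),(75,-30,48),(75,30,48)):
    w=o+(X*c[0]+Y*c[1]+Z*c[2])/1e3;u=proj("side",w);print(c,((u+.5-[250,70])*5).round(0))
E
```

```text
clock: 24.3
tcp_pos: [0.6105, -0.3568, 0.2172]
tool_rot: [-0.578, 0.405, 0.579, 0.408]
contact_force: [0.0, 0.1, -2.4]
opening: 0.0588
shift [  -0.9 -138.1  378.9] turn 18.6 | yaw 1.916 tcp [ 0.6105 -0.3568  0.2172] open 0.0588 F [ 0.   0.1 -2.4] t 24.30 tilt 0.005
(75, -30, 0) [291. 310.]
(75, 30, 0) [367. 307.]
(75, -30, 48) [291. 251.]
(75, 30, 48) [368. 248.]
```

View pics/j1.png

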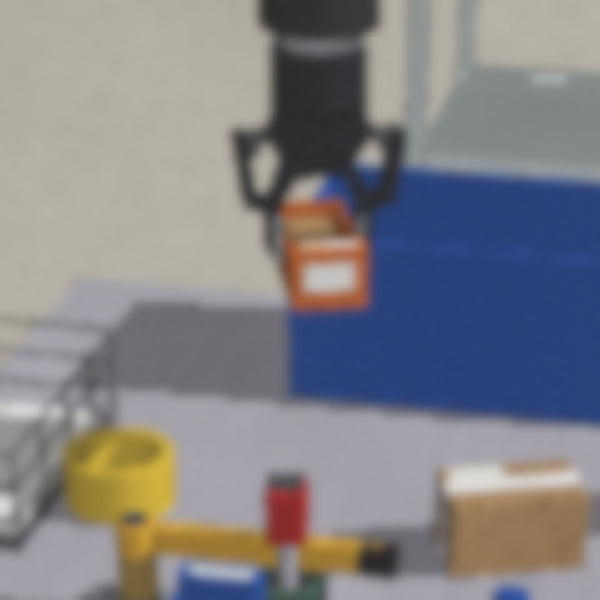

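```bash
python3 -m pendant '[0,0,-8,23,0, 0,0,-26,72,3, 0,0,-46,127,7, 0,0,-67,183,11, 0,0,-87,239,15, 0,0,-107,295,18.6, 0,0,-125,344,18.6, 0,0,-138,379,18.6]' && python3 - <<'E'
from h import *
go(*W((.5,83.4)),.115,1.591)
E
```

```text
clock: 25.35
tcp_pos: [0.6111, 0.0494, 0.2184]
tool_rot: [-0.505, 0.493, 0.507, 0.496]
contact_force: [0.4, -0.0, -2.1]
opening: 0.0588
shift [103.4  -0.9  -3.5] turn 0.1 | yaw 1.593 tcp [0.6111 0.0494 0.2184] open 0.0588 F [ 0.4 -0.  -2.1] t 25.35 tilt 0.005
```

```bash
python3 -m pendant '[0,0,-1,-2,0, 0,20,-1,-3,0, 0,50,-1,-3,0, 0,80,-1,-3,0, 0,98,-1,-3,0, 0,103,-1,-3,0, 0,103,-1,-3,0, 0,103,-1,-3,0]' && python3 - <<'E'
from h import *
go(*W((.5,83.4)),.101,1.591)
im=capture("side");cv2.imwrite("pics/k1z.png",cv2.resize(im[150:240,220:340],None,fx=6,fy=6,interpolation=cv2.INTER_CUBIC))
S=sense();p=S["tcp_pos"];a=1.591;X=np.array([np.cos(a),np.sin(a),0]);Y=np.array([-X[1],X[0],0]);Z=np.array([0,0,1])
o=p-.008*X;o[2]=p[2]-.0189
for c in((75,-30,0),(75,30,0),(75,-30,48),(75,30,48)):
    w=o+(X*c[0]+Y*c[1]+Z*c[2])/1e3;u=proj("side",w);print(c,((u+.5-[220,150])*6).round(0))
for c in((-30,126.4,82),(30,126.4,82),(30,150,58),(-30,150,58)):
    u=proj("side",np.r_[W(c[:2]),c[2]/1e3]);print(c,((u+.5-[220,150])*6).round(0))
E
```

```text
clock: 26.35
tcp_pos: [0.6127, 0.047, 0.1164]
tool_rot: [-0.505, 0.493, 0.506, 0.496]
contact_force: [-0.4, 0.6, -1.7]
opening: 0.059
shift [15.4  0.6 -0.7] turn 0.1 | yaw 1.594 tcp [0.6127 0.047  0.1164] open 0.0590 F [-0.4  0.6 -1.7] t 26.35 tilt 0.005
(75, -30, 0) [314. 348.]
(75, 30, 0) [424. 360.]
(75, -30, 48) [309. 271.]
(75, 30, 48) [421. 283.]
(-30, 126.4, 82) [438. 359.]
(30, 126.4, 82) [331. 347.]
(30, 150, 58) [321. 408.]
(-30, 150, 58) [429. 421.]
```

View pics/k1z.png

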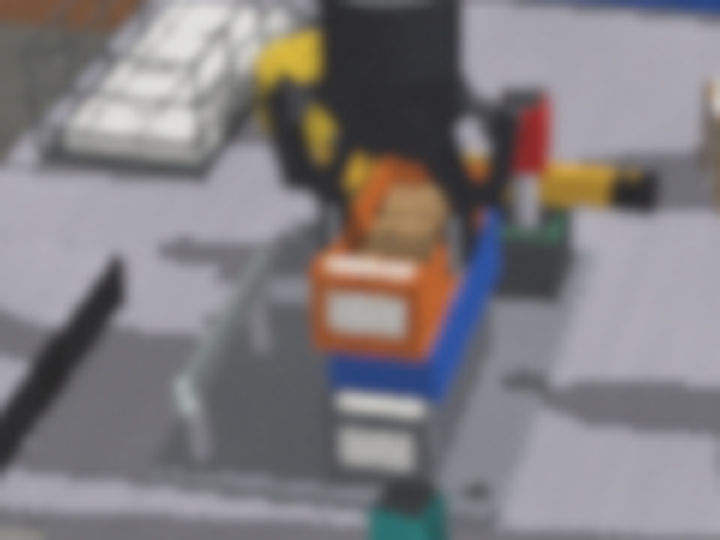

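Aligned as predicted: the orange bottom corners are at about (314,346) and (426,360). Lower it and check for contact.

```bash
python3 -m pendant '[0,5,0,-1,0, 0,10,0,-1,0, 0,15,0,-1,0, 0,15,0,-1,0, 0,15,0,-1,0, 0,15,0,-1,0, 0,15,0,-1,0, 0,15,0,-1,0]' && python3 - <<'E'
from h import *
go(*W((.5,83.4)),.101,1.591)
im=capture("side");cv2.imwrite("pics/k2z.png",cv2.resize(im[150:240,220:340],None,fx=6,fy=6,interpolation=cv2.INTER_CUBIC))
E
```

```text
clock: 27.4
tcp_pos: [0.6128, 0.0462, 0.1014]
tool_rot: [-0.505, 0.492, 0.506, 0.496]
contact_force: [0.2, -0.9, -2.1]
opening: 0.0584
shift [0.4 0.6 0.3] turn 0.1 | yaw 1.593 tcp [0.6128 0.0462 0.1014] open 0.0584 F [ 0.2 -0.9 -2.1] t 27.40 tilt 0.006
```

View pics/k2z.png

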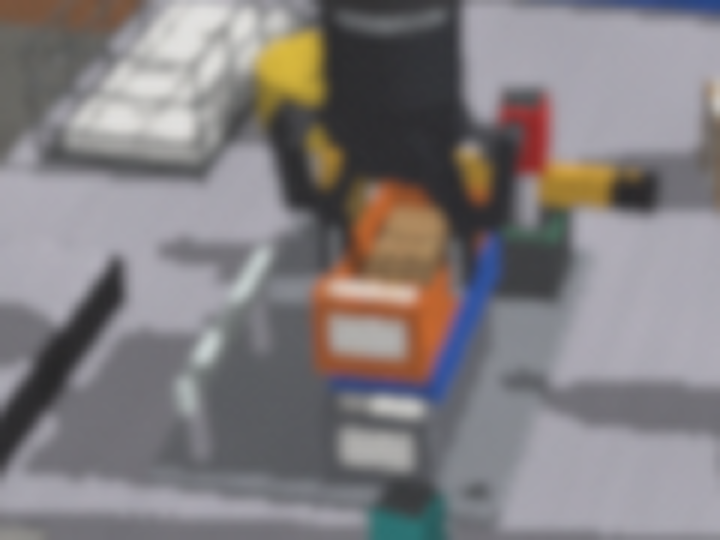

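```bash
python3 -m pendant '[0,0.5,0,0,0, 0,1,0,0,0, 0,1.5,0,0,0, 0,1.5,0,0,0, 0,1.5,0,0,0, 0,1.5,0,0,0, 0,1.5,0,0,0, 0,1.5,0,0,0]' && python3 - <<'E'
from h import *
go(*W((.5,83.4)),.101,1.591)
E
```

```text
clock: 28.45
tcp_pos: [0.6129, 0.0462, 0.1009]
tool_rot: [-0.505, 0.492, 0.506, 0.496]
contact_force: [-3.3, 1.1, 6.8]
opening: 0.0584
shift [-0.1  0.7  0.2] turn 0.2 | yaw 1.594 tcp [0.6129 0.0462 0.1009] open 0.0584 F [-3.3  1.1  6.8] t 28.45 tilt 0.006
```

Contact. Release and rise.

```bash
python3 -m pendant '[0,-1,0,0,0, 100,-1,0,0,0, 100,-1,0,0,0, 100,-1,0,0,0, 100,-1,0,0,0, 100,-25,0,0,0, 100,-60,0,0,0, 100,-100,0,0,0]' && python3 -m pendant '[100,-20,0,-40,0, 100,-20,0,-90,0, 100,-20,0,-145,0, 100,-20,0,-200,0, 100,-20,0,-250,0, 100,-20,0,-300,0, 100,-20,0,-330,0, 100,-20,0,-330,0]' && python3 - <<'E'
from h import *
S=sense();print(S["clock"],S["tcp_pos"])
for n,b in(("side",(220,150,340,240)),("top",(280,120,390,200))):
    im=capture(n);cv2.imwrite(f"pics/z_{n}.png",im);x0,y0,x1,y1=b;cv2.imwrite(f"pics/zz_{n}.png",cv2.resize(im[y0:y1,x0:x1],None,fx=6 if n=="side" else 7,fy=6 if n=="side" else 7,interpolation=cv2.INTER_CUBIC))
E
```

```text
clock: 29.45
tcp_pos: [0.6122, 0.0455, 0.2014]
tool_rot: [-0.505, 0.493, 0.506, 0.496]
contact_force: [1.2, -0.2, 0.5]
opening: 0.0856
clock: 30.45
tcp_pos: [0.6192, -0.2867, 0.2191]
tool_rot: [-0.504, 0.494, 0.506, 0.496]
contact_force: [-0.5, 0.6, 0.1]
opening: 0.0856
30.45 [ 0.61919168 -0.28666982  0.21909418]
```

View pics/zz_side.png

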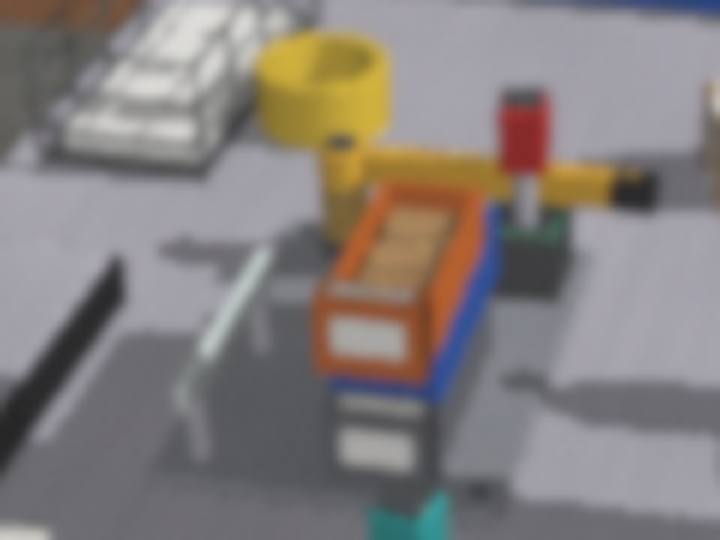

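View pics/zz_top.png

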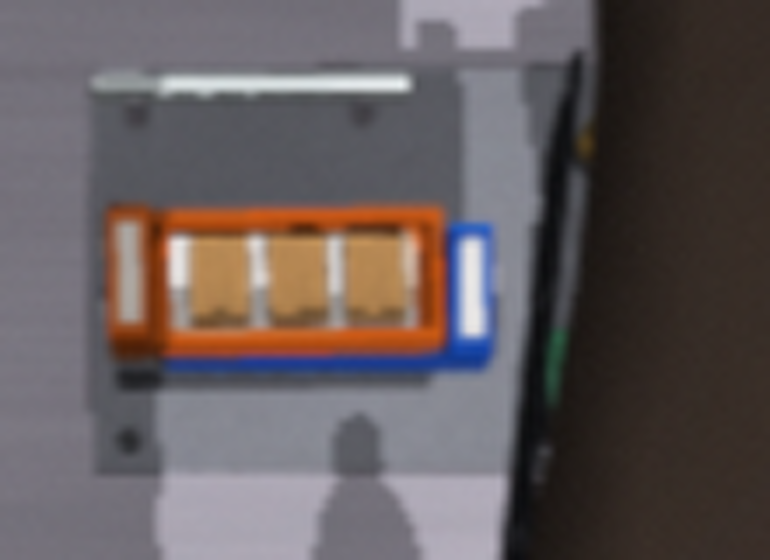

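View pics/z_top.png

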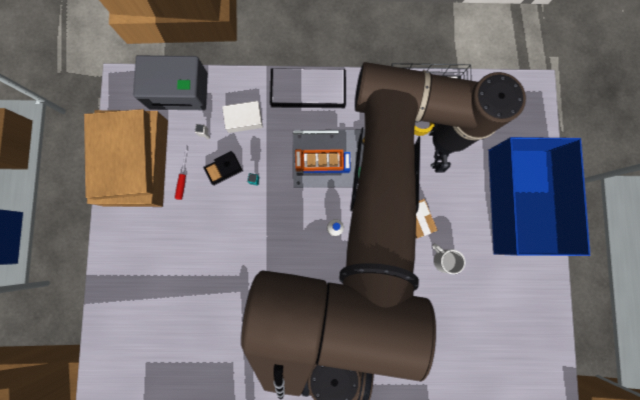

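```bash
python3 - <<'E'
from h import *
k=lambda a,b:((a+.5)/7-.5+280,(b+.5)/7-.5+120)
R=np.array([[_c,_s],[-_s,_c]])
for n,p,z in(("orange stripe",(129,285),.130),("blue stripe",(472,287),.094),("or rim TR",(445,209),.118),("or rim TLlip",(109,207),.130),("or rimBR",(445,340),.118)):
    w=plane("top",*k(*p),z);print(n,(R@(w[:2]-q[:2])*1e3).round(1))
S=sense();print(S["contact_force"],np.abs(S["joint_vel"]).max())
E
```

```text
Traceback (most recent call last):
NameError: name '_c' is not defined
```

```bash
python3 - <<'E'
from h import *
k=lambda a,b:((a+.5)/7-.5+280,(b+.5)/7-.5+120)
c,s=np.cos(q[2]),np.sin(q[2]);R=np.array([[c,s],[-s,c]])
for n,p,z in(("orange stripe",(129,285),.130),("blue stripe",(472,287),.094),("or rim TR",(445,209),.118),("or rim TLlip",(109,207),.130),("or rimBR",(445,340),.118)):
    w=plane("top",*k(*p),z);print(n,(R@(w[:2]-q[:2])*1e3).round(1))
E
```

```text
orange stripe [ -4.8 141.3]
blue stripe [  0.3 -13.6]
or rim TR [31.  -0.2]
or rim TLlip [ 30.6 149.9]
or rimBR [-28.8   1.2]
```

```bash
python3 - <<'E'
import cv2
im=cv2.imread("pics/z_top.png");cv2.imwrite("pics/zz3.png",cv2.convertScaleAbs(cv2.resize(im[144:178,290:355],None,fx=12,fy=12,interpolation=cv2.INTER_CUBIC),alpha=1.5))
E
```

```text
(no output)
```

View pics/zz3.png

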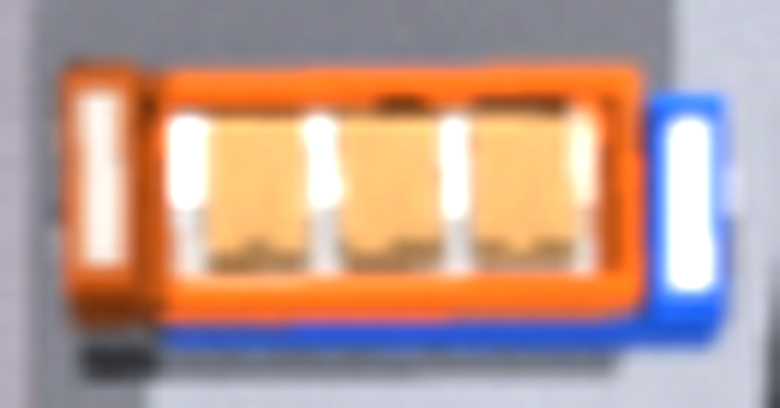

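```bash
python3 -m pendant '[100,0,0,0,0, 100,0,0,0,0, 100,0,0,0,0, 100,0,0,0,0, 100,0,0,0,0, 100,0,0,0,0, 100,0,0,0,0, 100,0,0,0,0]' && python3 -c "
from workcell import *
print(job_done())"
```

```text
clock: 31.55
tcp_pos: [0.6195, -0.2846, 0.2195]
tool_rot: [-0.504, 0.493, 0.506, 0.496]
contact_force: [0.2, -0.3, -0.6]
opening: 0.0854
the job is handed in; nothing more can be done
None
```

The magazine is loaded, and I handed the job in at 31.6 s of the 69 s allowed; handing in reports no verdict. I swung the gate back with the red-handled pin, dropped the pin into the green-ringed hole and let go. Then I stacked blue on grey and orange on blue, each turned end for end.

My last checks, from the camera pictures:
- **Pin and gate:** at release the gripper height put the pin tip about 26–28 mm above the bench. In the final side picture the pin stands upright and the bar rests behind it. The top view of the pin and gate was blocked by the arm, and I never measured the gate angle directly.
- **Blue tray:** its centre is 24.4 mm off the grey tray's, with about 1 mm sideways error, and it looks level.
- **Orange tray:** its centre is about 25 mm off the blue tray's, with 1–2 mm sideways error, and it looks level.
- **One reading disagreed:** a first reading of the orange stripe put it about 5 mm sideways. A clearer zoom and the rim corners contradicted it, so I took it as a misread row.
- **Release and surroundings:** the gripper ended open and well clear of everything, with almost no force on the wrist. None of the moves went near the bystanders and they look undisturbed in the pictures, but I did not measure their positions.

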